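Take the brass gear out from under the shafts

ROBOT

A 6-joint arm with a two-finger parallel gripper is mounted at the origin on the work surface. World frame = base frame: x ahead of the robot, y to its left, z up, the work surface at z = 0. Lengths are in m, angles in rad, forces in N, time in s.
With the tool pointing down it reaches from about 0.3 to 0.875 m from the base axis. Payload 6.4 kg.
Tool frame: the origin (TCP) lies midway between the tips of the shut fingers; the grasp point (between the pads) lies 19 mm behind it; z points along the fingers, y is the line along which they close (so a half turn about z gives the same grasp; the last joint's range is limited). The gripper opens to 88 mm and grips with 3 to 60 N. Pads are 18 mm wide; open, the fingers measure 123 mm over their backs; the gripper's body (75 mm by 187 mm) begins 45 mm behind the grasp point.
Start: joints at [-1.514, 0.181, 1.607, -0, 1.354, -0.206], TCP at [0.149, -0.555, 0.205] pointing down, gripper open.
Joint ranges: [-2.99, 2.99], [-0.89, 2.07], [0.3, 2.58], [-1.14, 4.28], [0, 2.63], [-3.12, 3.12]. Speed limits (rad/s): [2.57, 2.57, 3.01, 3.14, 3.14, 3.14].

INTERFACE

Orientations are given as a unit quaternion [w, x, y, z].
In Python, from bench import sensors, optics, env, spot_in, landmark_of gives the robot as it stands.
- The arm moves only by the tool send_rows, never from a script. Its argument "moves" is one flat list of numbers, 7 for each row, row after row: the shift along the tool's x, y, z in units of 30 mm (1.0 is 30 mm), then the turn, a rotation vector about the tool's x, y, z in degrees, then the opening, from 0 (shut) to 1 (fully open). A call has exactly 5 rows; each row shifts and turns the commanded pose from where the row before left it, along the tool's axes as they then stand; what a row does not reach is not made up. A row lasts 1/10 s, in which the tool goes at most 50 mm and 8.59 degrees, less where a joint would pass 70% of its speed; a pose out of reach is approached as far as the arm can. A call is refused whole if a number of a shift passes 1 or a number of a turn 8.59, either way. A call with a gripper value outside its range is refused whole. The fingers move at their own pace and stop on an object; "squeeze" is the grip in N (left out, the last holds). Time passes only in rows, so rows that do not move let the fingers close, or fill a call up. It gives the time, the measured TCP pose, the force, the opening and the grip force at its end, in the units of the state.
- sensors.sense(): the state, without advancing time (a new reading comes with each control period).
- optics.read_camera(name): name is "scene" or "top" or "wrist"; returns a dict with "img" (420x560x3 uint8, red, green, blue), "fx", "fy", "cx", "cy" (pixels), "T" (4x4, takes a point from camera to world coordinates). Camera axes: x right, y up, looking along -z (the intrinsics and any distortion apply to the point x, -y, -z); pixel columns grow to the right and rows downward; lengths in m; the calibration is good to about 2 mm. A picture is of the moment at which its call begins. There is no depth.
- env.sign_off(): hands the job in; it is judged then, once.
Trained networks look in a picture, given as the dict that the camera call returned (one of the last four; its "shot" number tells which), for a name from the list of things; names that differ only in an ending like _2 or _b are one class to them, and where a whole thing is asked for, a point or a joint stands for the part that bears it (a point fixed in the world has none). Each returns a list of dicts, best first, with "p" (0 to 1); they miss things now and then, are a little off and sometimes report something else, mostly with a low value. They report only what shows in the picture. A call takes as long as a camera call. They do not tell look-alikes from the thing itself.
- spot_in(picture, target): "pixel" ([column, row] in pixels, amid what is visible of it).
- landmark_of(picture, target): "pixel" ([column, row] in pixels: a listed point, or the origin of a listed thing).
The state is a dict: "time": time; "joint_positions": joint angles; "qvel": joint speeds; "tau": joint torques, N m; "tool_pos": TCP position; "ee_rot": TCP orientation; "ft_force": force on the tool from outside, world axes, zero at the start; "ft_torque": the same for the moment, N m; "width": opening from 0.0 (shut) to 1.0 (fully open); "grip_force": force on a finger pad.
Only numpy, scipy, OpenCV 4.12 (cv2) and the standard library are available. Lean on these libraries where they do the work, as an engineer would, in place of code of your own. Each camera call takes 0.05 s, during which the arm holds its last target. There are 200 camera calls.

TASK

Take the brass gear out of the open gear unit: first lift the two shafts that lie over it into their parking rests, red-sleeved shaft on the red rest and yellow-sleeved shaft on the yellow rest. With both parked, set the gear flat in the middle of the green tray, then put each shaft back in the pair of blue saddles it came from, just where it lay. Leave the jar, the screwdriver and the bearing alone.

Things in the scene. Friction and masses are not known exactly. Their poses are not given: they have to be found in the camera images.
- gear_unit: Fixed open gear unit: plate 180 (x) x 144 x 10 mm, four blue 90-degree V saddles 12 mm thick, 91 mm high, Vs 34 mm wide, at x = +-75, y = +-38 mm. Origin: centre of the underside, on the bench; x along the shafts (yaw within 0.25 rad of ahead), z up. A shaft in a saddle pair lies along x at y = +38 or -38, axis 84 mm up, collars outside the saddles with 11 mm play each way.
- shaft_red: Loose steel shaft, red sleeve round its middle. 14 mm diameter, 208 mm long; sleeve 20 mm diameter, 60 mm long (grip here); black collar 28 mm diameter, 12 mm thick at each end. Ends alike, about 0.25 kg. Origin on the axis at mid-length; x along the shaft, which may roll. Starts in one of the two saddle pairs of the gear unit, over the gear's rim, its middle within 4 mm of midway.
- shaft_yellow: Loose steel shaft, yellow sleeve round its middle. 14 mm diameter, 208 mm long; sleeve 20 mm diameter, 60 mm long (grip here); black collar 28 mm diameter, 12 mm thick at each end. Ends alike, about 0.25 kg. Origin on the axis at mid-length; x along the shaft, which may roll. Starts in one of the two saddle pairs of the gear unit, over the gear's rim, its middle within 4 mm of midway.
- gear: Loose brass gear, flat, hub up: toothed disc 85 mm diameter, 12 mm thick; on it a round hub 30 mm diameter, 28 mm tall (grip here from above, any direction; black mark on top). 40 mm tall in all, 0.5 kg. Origin: centre of the underside; z up. Starts on the unit's 10 mm plate within 6 mm of its centre, rim under both shafts.
- rest_red: Fixed red parking rest for the red shaft: base 150 x 60 x 8 mm, two 90-degree V saddles 12 mm thick at x = +-60 mm. Origin: centre of the underside, on the bench; x along the shaft (yaw within 0.25 rad of ahead), z up. A shaft in the Vs lies along x at y = 0, its axis 60 mm above the origin. Vs 34 mm wide at the top, saddles 67 mm high.
- rest_yellow: Fixed yellow parking rest for the yellow shaft: base 150 x 60 x 8 mm, two 90-degree V saddles 12 mm thick at x = +-60 mm. Origin: centre of the underside, on the bench; x along the shaft (yaw within 0.25 rad of ahead), z up. A shaft in the Vs lies along x at y = 0, its axis 60 mm above the origin. Vs 34 mm wide at the top, saddles 67 mm high.
- tray: Fixed green open tray for the gear, 130 x 130 mm outside, 12 mm high, walls 4 mm, floor 4 mm thick. Origin: centre of the underside, on the bench; z up.
- grease_jar: Bystander: loose amber jar with black cap, 60 mm diameter, 75 mm tall. Origin: centre of the underside. Leave alone.
- screwdriver: Bystander: loose screwdriver with orange handle lying on the bench, 200 mm long, 26 mm thick. Origin: underside at its middle. Leave alone.
- bearing: Bystander: loose steel ball bearing ring, 52 mm outside, 24 mm hole, 15 mm high. Origin: centre of the underside. Leave alone.
Mind the look-alikes: they are no part of the job. What is shaped like the rest_yellow but grey or pink is not meant.

How it is judged:
By the outcome, as a careful person would: the job done as asked, in the order asked, and still so for the second after the job is handed in, with the robot touching nothing.
It also fails if it takes over 131 s, if anything falls off the work surface, if the arm or the gripper's body presses on something with over 40 N, if the wrist force passes 120 N, or if a joint passes its speed limit or range.

## Working session

There is one attempt and no reset: what is moved stays moved. The work goes in short steps, Python scripts to look and compute and a tool call to move; the robot and the scene stay as the last step left them, time stands still between calls to the robot, and variables do not carry over. Pictures are saved under pics/ and viewed, at most 14 in all, crops included, and the job is handed in when it is done.

Besides the shell and the picture viewer there is one more tool, called as name(argument=value, ...) on one line, values as JSON. send_rows: Moves the arm, as the interface text tells. Its arguments: {"type":"object","properties":{"moves":{"type":"array","items":{"type":"number"}},"squeeze":{"type":"number"}},"required":["moves"]}

```bash
mkdir -p pics; ls; python3 - <<'E'
from bench import sensors, optics, spot_in, landmark_of
import cv2, numpy as np
s=sensors.sense(); print({k:np.round(v,3).tolist() for k,v in s.items()})
for n in ("scene","top"):
    p=optics.read_camera(n); cv2.imwrite(f"pics/{n}0.png",p["img"][:,:,::-1])
    print(n,p["fx"],p["fy"],p["cx"],p["cy"],np.round(p["T"],4).tolist(),[k for k in p])
    for t in ["gear_unit","shaft_red","shaft_yellow","gear","rest_red","rest_yellow","tray"]:
        print(t,[(np.round(d["pixel"]).tolist(),round(d["p"],2)) for d in landmark_of(p,t)[:4]])
E
```

```text
pics
{'time': 0.0, 'joint_positions': [-1.514, 0.182, 1.608, 0.0, 1.354, -0.206], 'qvel': [-0.001, 0.001, -0.0, -0.001, -0.001, -0.0], 'tau': [0.001, -43.387, -34.185, 0.07, 0.039, -0.0], 'tool_pos': [0.149, -0.555, 0.204], 'ee_rot': [-0.001, 0.991, 0.131, 0.0], 'ft_force': [0.411, -0.636, 0.077], 'ft_torque': [0.052, 0.012, 0.028], 'grip_force': 0.0, 'width': 1.003}
scene 482.3968787767645 482.3968787767645 280.8245324035249 213.83044324005274 [[0.6348, -0.6087, 0.4759, 1.1048], [0.7725, 0.4853, -0.4097, -0.5815], [0.0184, 0.6277, 0.7782, 1.0627], [0.0, 0.0, 0.0, 1.0]] ['img', 'fx', 'fy', 'cx', 'cy', 'T', 'shot']
gear_unit [([256.0, 243.0], 0.61)]
shaft_red [([267.0, 218.0], 0.66)]
shaft_yellow [([241.0, 226.0], 0.91)]
gear [([258.0, 237.0], 0.56)]
rest_red [([329.0, 201.0], 0.84)]
rest_yellow [([130.0, 331.0], 0.95), ([186.0, 298.0], 0.65), ([292.0, 338.0], 0.59)]
tray []
top 419.0905691808396 419.0905691808396 283.61764342685683 210.03660589749853 [[0.0198, 0.9966, -0.0797, 0.4273], [-0.9996, 0.0215, 0.0203, -0.0711], [0.0219, 0.0793, 0.9966, 1.0969], [0.0, 0.0, 0.0, 1.0]] ['img', 'fx', 'fy', 'cx', 'cy', 'T', 'shot']
gear_unit [([295.0, 223.0], 0.61)]
shaft_red [([287.0, 215.0], 0.92)]
shaft_yellow [([315.0, 222.0], 0.64)]
gear [([297.0, 220.0], 0.93)]
rest_red [([200.0, 212.0], 0.64)]
rest_yellow [([424.0, 294.0], 0.83), ([298.0, 223.0], 0.74), ([447.0, 217.0], 0.69), ([394.0, 212.0], 0.56)]
tray [([110.0, 218.0], 0.88)]
```

View pics/top0.png

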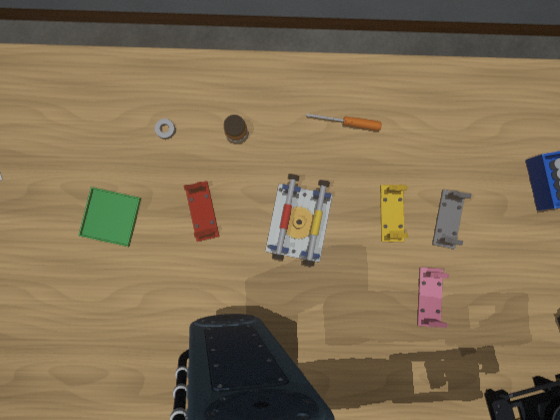

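View pics/scene0.png

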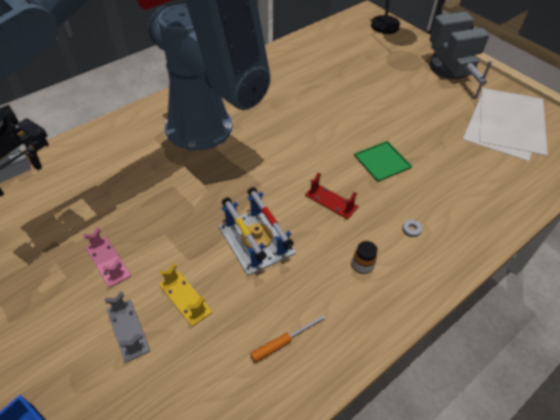

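Top view: the red rest is at (201,211) and the tray at (110,217). The unit is at (298,222), with the red shaft on its left (+y) and the yellow shaft on its right. There are three yellow-rest shapes: (393,213) yellow, (449,218) grey and (430,297) pink. The yellow one is meant, because it is the only one with that colour. Next I'll fit models to the colour masks.

```bash
cat > h.py <<'E'
import numpy as np, cv2
from scipy.optimize import minimize
from bench import sensors, optics, spot_in, landmark_of
from scipy.spatial.transform import Rotation as R
def proj(p,X):
    T=p["T"]; c=(np.atleast_2d(X)-T[:3,3])@T[:3,:3]
    return np.c_[p["cx"]+p["fx"]*c[:,0]/-c[:,2], p["cy"]-p["fy"]*c[:,1]/-c[:,2]]
def unproj(p,px,z):
    T=p["T"]; d=T[:3,:3]@np.array([(px[0]-p["cx"])/p["fx"],-(px[1]-p["cy"])/p["fy"],-1])
    return T[:3,3]+d*(z-T[2,3])/d[2]
def box(a,b): return np.array([[x,y,z] for x in(a[0],b[0]) for y in(a[1],b[1]) for z in(a[2],b[2])])
def rest(hw=.022):
    L=[box((-.075,-.03,0),(.075,.03,.008))]
    for x in(-.06,.06):
        for s in(-1,1):
            q=[(0,.008),(hw,.008),(hw,.067),(.017,.067),(0,.05)]
            L.append(np.array([[x+e,s*y,z] for e in(-.006,.006) for y,z in q]))
    return L
def tray(): return [box((-.065,-.065,0),(.065,.065,.012))]
def place(L,q): # x,y,yaw,(z)
    c,s=np.cos(q[2]),np.sin(q[2]); M=np.array([[c,-s,0],[s,c,0],[0,0,1]])
    return [P@M.T+np.array([q[0],q[1],q[3] if len(q)>3 else 0]) for P in L]
def mask(p,col):
    h,s,v=cv2.split(cv2.cvtColor(p["img"],cv2.COLOR_RGB2HSV).astype(int))
    m={"red":((h<6)|(h>172))&(s>150)&(v>40),"yellow":(abs(h-25)<5)&(s>190)&(v>70),"green":(abs(h-65)<20)&(s>110)&(v>30)}[col]
    return m.astype(np.uint8)
def blob(m,near):
    m=cv2.morphologyEx(m,cv2.MORPH_OPEN,np.ones((2,2)))
    n,l,st,ce=cv2.connectedComponentsWithStats(cv2.dilate(m,np.ones((5,5))))
    ok=[i for i in range(1,n) if st[i,4]>60]
    i=min(ok,key=lambda i:np.hypot(*(ce[i]-near))); return m*(l==i)
def render(p,L,K=4):
    im=np.zeros((p["img"].shape[0]*K,p["img"].shape[1]*K),np.uint8)
    for P in L: cv2.fillConvexPoly(im,cv2.convexHull(np.round((proj(p,P)+.5)*K).astype(np.int32)),1)
    return cv2.resize(im.astype(np.float32),None,fx=1/K,fy=1/K,interpolation=cv2.INTER_AREA)
def fit(obs,L,q0): # obs: [(picture,mask)]
    f=lambda q:sum(np.abs(render(p,place(L,q))-m).sum()/m.sum() for p,m in obs)/len(obs)
    q0=np.array(q0,float); best=None
    for k in range(3):
        st=np.array([.012,.012,.15,.01][:len(q0)])/(3**k)
        r=minimize(f,q0,method="Nelder-Mead",options=dict(initial_simplex=np.vstack([q0]+[q0+st*e for e in np.eye(len(q0))]),maxiter=120)); q0=r.x
    return r.x,r.fun
E
cat > m1.py <<'E'
from h import *
t=optics.read_camera("top"); s=optics.read_camera("scene")
for n,c,L,pt,ps,z in [("rest_red","red",rest(),(201,211),(330,201),.01),("rest_yellow","yellow",rest(),(393,213),(186,298),.01),("tray","green",tray(),(110,217),(383,161),.01)]:
    q=unproj(t,pt,z); mt=blob(mask(t,c),pt); ms=blob(mask(s,c),ps)
    for o in ([(t,mt)],[(s,ms)],[(t,mt),(s,ms)]):
        x,f=fit(o,L,[q[0],q[1],0.1 if c!="green" else -.2]); print(n,np.round(x,4),round(f,3),[int(m.sum()) for _,m in o])
for n,c,pt,ps in [("shaft_red","red",(287,217),(268,217)),("shaft_yellow","yellow",(317,222),(242,226))]:
    for p,px in((t,pt),(s,ps)):
        m=blob(mask(p,c),px); k=np.argwhere(m)[:,::-1].astype(float); print(n,k.mean(0),len(k),unproj(p,k.mean(0),.09))
for n in("bearing","grease_jar","screwdriver"): print(n,[unproj(t,d["pixel"],0.02).round(3) for d in landmark_of(t,n)[:1]])
print(unproj(t,(298,222),.04))
E
python3 m1.py
```

```text
rest_red [0.5076 0.1179 0.2741] 0.604 [867]
rest_red [0.5109 0.1222 0.2985] 0.369 [802]
rest_red [0.5099 0.1199 0.2521] 0.504 [867, 802]Traceback (most recent call last):
  File "m1.py", line 4, in <module>
    q=unproj(t,pt,z); mt=blob(mask(t,c),pt); ms=blob(mask(s,c),ps)
                         ~~~~^^^^^^^^^^^^^^
  File "h.py", line 31, in blob
    i=min(ok,key=lambda i:np.hypot(*(ce[i]-near))); return m*(l==i)
ValueError: min() iterable argument is empty
```

```bash
python3 - <<'E'
from h import *
for n,pts in (("top",[(201,211),(197,195),(206,235),(393,213),(393,190),(110,217),(287,217),(317,222),(297,215),(250,80),(420,180)]),("scene",[(330,201),(186,298),(383,161),(268,217),(242,226),(300,300)])):
    p=optics.read_camera(n); h=cv2.cvtColor(p["img"],cv2.COLOR_RGB2HSV)
    print(n,[(a,h[a[1],a[0]].tolist()) for a in pts])
E
sed -i 's/(s>150)&(v>40)/(s>130)\&(v>25)/; s/(abs(h-25)<5)&(s>190)&(v>70)/(abs(h-25)<6)\&(s>185)\&(v>60)/; s/(abs(h-65)<20)&(s>110)/(abs(h-65)<20)\&(s>90)/' h.py
```

```text
top [((201, 211), [4, 180, 142]), ((197, 195), [4, 173, 147]), ((206, 235), [7, 159, 90]), ((393, 213), [24, 177, 187]), ((393, 190), [21, 163, 102]), ((110, 217), [64, 123, 139]), ((287, 217), [3, 167, 151]), ((317, 222), [24, 162, 187]), ((297, 215), [20, 132, 184]), ((250, 80), [18, 99, 159]), ((420, 180), [18, 99, 160])]
scene [((330, 201), [1, 206, 140]), ((186, 298), [23, 198, 197]), ((383, 161), [70, 167, 134]), ((268, 217), [1, 205, 143]), ((242, 226), [24, 193, 190]), ((300, 300), [17, 100, 164])]
```

```bash
sed -i 's/"red":.*"green"/"red":((h<10)|(h>172))\&(s>135)\&(v>25),"yellow":(h>19)\&(h<32)\&(s>145)\&(v>50),"green"/' h.py; python3 m1.py
```

```text
rest_red [0.5054 0.1179 0.2458] 0.129 [1234]
rest_red [0.512  0.1216 0.2713] 0.213 [912]
rest_red [0.5086 0.1194 0.246 ] 0.199 [1234, 912]
rest_yellow [ 0.5112 -0.3802  0.0019] 0.09 [1289]
rest_yellow [ 0.5163 -0.3771  0.0123] 0.094 [1462]
rest_yellow [ 0.5121 -0.3785  0.0241] 0.14 [1289, 1462]
tray [ 0.4867  0.3539 -0.1939] 0.052 [2540]
tray [ 0.4917  0.3573 -0.2041] 0.134 [1247]
tray [ 0.4882  0.3557 -0.1883] 0.106 [2540, 1247]
shaft_red [286.63803681 217.22699387] 163 [ 0.49064651 -0.09917933  0.09      ]
shaft_red [269.65765766 215.88288288] 111 [ 0.49729069 -0.09628973  0.09      ]
shaft_yellow [316.99408284 223.36686391] 169 [ 0.47738345 -0.17260109  0.09      ]
shaft_yellow [244.89781022 228.38686131] 137 [ 0.48991919 -0.17036483  0.09      ]
bearing [array([0.714, 0.219, 0.02 ])]
grease_jar [array([0.716, 0.033, 0.02 ])]
screwdriver [array([ 0.749, -0.236,  0.02 ])]
[ 0.48232047 -0.12952013  0.04      ]
```

send_rows(moves=[0, 0, -0.8, 0, 0, 8.3, 1, 0, 0, -0.8, 0, 0, 8.3, 1, 0, 0, -0.8, 0, 0, 8.2, 1, 0.99, -0.69, 0, 0, 0, 0, 1, 0.99, -0.69, 0, 0, 0, 0, 1], squeeze=30)

```text
time: 1.75
tool_pos: [0.215, -0.5251, 0.2777]
ee_rot: [0.001, 0.996, -0.086, 0.0]
ft_force: [0.0, 0.5, -0.3]
width: 1.0
grip_force: 0.0
```

send_rows(moves=[0.99, -0.69, 0, 0, 0, 0, 1, 0.99, -0.69, 0, 0, 0, 0, 1, 0.99, -0.69, 0, 0, 0, 0, 1, 0.99, -0.69, 0, 0, 0, 0, 1, 0.99, -0.69, 0, 0, 0, 0, 1])

```text
time: 2.25
tool_pos: [0.3801, -0.4468, 0.2766]
ee_rot: [0.0, 0.996, -0.085, 0.0]
ft_force: [0.2, -0.3, -0.4]
width: 0.997
grip_force: 0.0
```

```bash
python3 - <<'E'
from h import *
s=sensors.sense(); print(s["time"],np.round(s["tool_pos"],4),np.round(R.from_quat(np.roll(s["ee_rot"],-1)).as_matrix()[:,0],3))
p=optics.read_camera("wrist"); print(p["fx"],np.round(p["T"],3).tolist())
for n,q in dict(ry=(.512,-.379,.01),unit=(.483,-.133,.05)).items(): print(n,proj(p,np.array(q)))
cv2.imwrite("pics/w0.png",p["img"][:,:,::-1])
E
```

```text
2.25 [ 0.3801 -0.4468  0.2766] [ 0.986 -0.169  0.   ]
301.521226292703 [[-0.169, 0.951, 0.259, 0.448], [-0.986, -0.163, -0.044, -0.459], [0.0, -0.263, 0.965, 0.457], [0.0, 0.0, 0.0, 1.0]]
ry [[216.37550724  89.143707  ]]
unit [[ 33.08449049 142.29336934]]
```

View pics/w0.png

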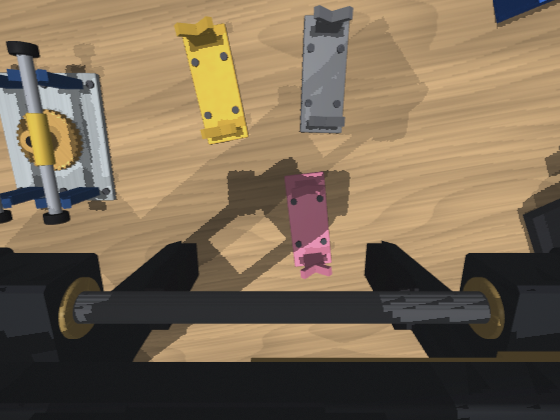

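Wrist view: the yellow rest is at (212,82), grey at (325,75) and pink at (308,225), with the unit at the left edge. The yellow one at (212,82) matches my fit, projected to (216,89), so I've confirmed it as the one meant.

```bash
python3 - <<'E'
from h import *
p=optics.read_camera("wrist"); m=blob(mask(p,"yellow"),(212,85))
print(fit([(p,m)],rest(),(.512,-.379,.01)),m.sum()); print(fit([(p,m)],rest(.025),(.512,-.379,.01)))
E
```

```text
(array([ 0.51495024, -0.37934772,  0.01418793]), np.float64(0.0801505783805345)) 5014
(array([ 0.51471059, -0.37951184,  0.01064115]), np.float64(0.09923464299960112))
```

send_rows(moves=[-0.17, -0.99, 0, 0, 0, 0, 1, -0.17, -0.99, 0, 0, 0, 0, 1, -0.17, -0.99, 0, 0, 0, 0, 1, -0.17, -0.99, 0, 0, 0, 0, 1, -0.17, -0.99, 0, 0, 0, 0, 1])

```text
time: 2.85
tool_pos: [0.3781, -0.2962, 0.2765]
ee_rot: [0.0, 0.996, -0.085, -0.0]
ft_force: [0.0, -0.2, 0.0]
width: 1.0
grip_force: 0.0
```

send_rows(moves=[-0.17, -0.99, 0, 0, 0, 0, 1, -0.17, -0.99, 0, 0, 0, 0, 1, -0.17, -0.99, 0, 0, 0, 0, 1, -0.17, -0.99, 0, 0, 0, 0, 1, 0, 0, 0, 0, 0, 0, 1])

```text
time: 3.35
tool_pos: [0.3785, -0.1742, 0.2767]
ee_rot: [-0.0, 0.996, -0.084, 0.0]
ft_force: [0.0, 0.3, -0.1]
width: 0.999
grip_force: 0.0
```

```bash
python3 - <<'E'
from h import *
s=sensors.sense(); print(s["time"],np.round(s["tool_pos"],4))
p=optics.read_camera("wrist")
cv2.imwrite("pics/w1.png",p["img"][:,:,::-1])
E
```

```text
3.35 [ 0.3785 -0.1742  0.2767]
```

View pics/w1.png

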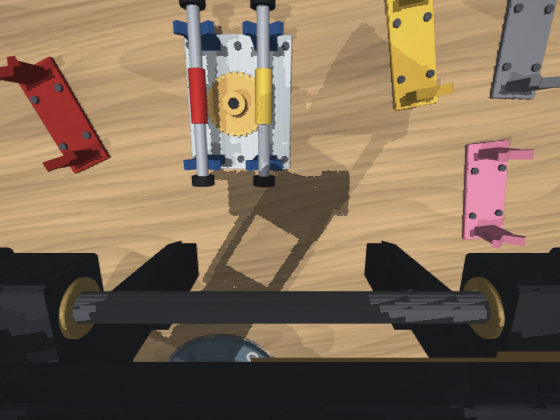

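Wrist view: red sleeve at (198,96), yellow sleeve at (264,96), hub at (234,103), red rest at (55,115).

```bash
cat >> h.py <<'E'
def cyl(r,l,n=24):
    a=np.linspace(0,2*np.pi,n,False); return np.array([[x,r*np.cos(t),r*np.sin(t)] for x in(-l/2,l/2) for t in a])
def sleeve(): return [cyl(.010,.060)]
E
cat > m2.py <<'E'
from h import *
p=optics.read_camera("wrist")
def go(n,c,px,L,q0,z=None):
    m=blob(mask(p,c),px); q,f=fit([(p,m)],[P+[0,0,z or 0] for P in L],q0); print(n,q.round(4),round(f,3),m.sum()); return q
import sys
r=go("sr","red",(198,96),sleeve(),(.49,-.1,-.17),.084)
y=go("sy","yellow",(264,96),sleeve(),(.478,-.173,-.17),.084)
print("sep",np.hypot(*(r-y)[:2]),"mid",(r+y)[:2]/2)
go("rr","red",(55,115),rest(),(.507,.119,.25))
for d in landmark_of(p,"gear")[:1]+spot_in(p,"gear")[:1]: print("gear",d["pixel"],unproj(p,d["pixel"],.01),d["p"])
print("hub",unproj(p,(233.5,103),.050))
for d in landmark_of(p,"gear_unit")[:1]: print("unit",unproj(p,d["pixel"],0))
for n in ("shaft_red","shaft_yellow"):
  for d in landmark_of(p,n)[:1]: print(n,unproj(p,d["pixel"],.084))
# shaft ends: sample intensity along axis
g=p["img"].astype(int).sum(2)
for n,q in(("r",r),("y",y)):
    a=np.arange(-.13,.131,.002); u=np.array([np.cos(q[2]),np.sin(q[2])])
    px=proj(p,np.c_[q[0]+a*u[0],q[1]+a*u[1],0*a+.094]); px=px.astype(int)
    print(n,[(round(t*1000),int(g[v,w])) for t,(w,v) in zip(a,px) if 0<=v and abs(t)>.08])
E
python3 m2.py
```

```text
sr [ 0.4942 -0.0968 -0.1712] 0.133 884
sy [ 0.481  -0.1713 -0.1739] 0.087 895
sep 0.07563082661719574 mid [ 0.48760741 -0.13404703]
rr [0.5093 0.1204 0.2386] 0.131 5168
gear [236.4, 105.2] [ 0.48529126 -0.13089812  0.01      ] 0.85
gear [58.4, 113.4] [0.51647088 0.11967151 0.01      ] 0.6
hub [ 0.48504855 -0.13287938  0.05      ]
shaft_red [ 0.4943809  -0.09497634  0.084     ]
shaft_yellow [ 0.48370508 -0.16476586  0.084     ]
r [(-130, 464), (-128, 467), (-126, 459), (-124, 466), (-122, 452), (-120, 458), (-118, 471), (-116, 460), (-114, 464), (-112, 456), (-110, 461), (-108, 455), (-106, 451), (-104, 295), (-102, 123), (-100, 129), (-98, 135), (-96, 139), (-94, 138), (-92, 72), (-90, 490), (-88, 588), (-86, 587), (-84, 592), (-82, 591), (80, 566), (82, 568), (84, 569), (86, 570), (88, 554), (90, 555), (92, 107), (94, 65), (96, 118)]
y [(-130, 203), (-128, 201), (-126, 201), (-124, 215), (-122, 218), (-120, 209), (-118, 211), (-116, 207), (-114, 259), (-112, 259), (-110, 262), (-108, 258), (-106, 272), (-104, 101), (-102, 69), (-100, 60), (-98, 69), (-96, 67), (-94, 77), (-92, 76), (-90, 243), (-88, 340), (-86, 339), (-84, 338), (-82, 528), (80, 587), (82, 587), (84, 584), (86, 584), (88, 582), (90, 584), (92, 154), (94, 57), (96, 120)]
```

send_rows(moves=[0.84, -0.8, 0.5, 0, 0, 0, 0.5, 0.84, -0.8, 0.5, 0, 0, 0, 0.5, 0.84, -0.8, 0.5, 0, 0, 0, 0.5, 0.84, -0.8, 0.5, 0, 0, 0, 0.5, 0, 0, 1, 0, 0, 0, 0.5])

```text
time: 4.2
tool_pos: [0.4982, -0.0982, 0.1873]
ee_rot: [0.0, 0.996, -0.084, 0.002]
ft_force: [0.3, -0.1, -0.7]
width: 0.569
grip_force: 0.0
```

send_rows(moves=[0, 0, 1, 0, 0, 0, 0.5, 0, 0, 0.7, 0, 0, 0, 0.5, 0, 0, 0, 0, 0, 0, 0.5, 0, 0, 0, 0, 0, 0, 0.5, 0, 0, 0, 0, 0, 0, 0.5])

```text
time: 4.7
tool_pos: [0.4954, -0.0997, 0.137]
ee_rot: [0.0, 0.996, -0.085, 0.001]
ft_force: [0.8, 0.3, 0.1]
width: 0.497
grip_force: 0.0
```

```bash
cat > st.py <<'E'
from h import *
import sys
s=sensors.sense(); M=R.from_quat(np.roll(s["ee_rot"],-1)).as_matrix(); P=np.array(s["tool_pos"])
print("t",round(s["time"],2),P.round(4),"yaw",round(np.arctan2(M[1,0],M[0,0]),4),"w",round(s["width"],3),"grip",round(s["grip_force"],1),"F",np.round(s["ft_force"],1))
# target x y z yaw -> rows units using target yaw axes
if len(sys.argv)>1:
    x,y,z,w=map(float,sys.argv[1:5]); c0=np.arctan2(M[1,0],M[0,0]); d=np.array([x,y,z])-P
    for nm,a in(("now",c0),("tgt",w)):
        print(nm,np.round(np.array([np.cos(a)*d[0]+np.sin(a)*d[1],np.sin(a)*d[0]-np.cos(a)*d[1],-d[2]])/.03,2))
    print("turn z deg",np.round(np.degrees(c0-w),2))
E
python3 st.py .4942 -.0968 .065 -.172
```

```text
t 4.7 [ 0.4954 -0.0997  0.137 ] yaw -0.1706 w 0.497 grip 0.0 F [0.8 0.3 0.1]
now [-0.06 -0.09  2.4 ]
tgt [-0.06 -0.09  2.4 ]
turn z deg 0.08
```

send_rows(moves=[-0.06, -0.09, 0.8, 0, 0, 0, 0.5, 0, 0, 0.8, 0, 0, 0, 0.5, 0, 0, 0.8, 0, 0, 0, 0.5, 0, 0, 0, 0, 0, 0, 0.5, 0, 0, 0, 0, 0, 0, 0.5])

```text
time: 5.2
tool_pos: [0.4938, -0.0964, 0.0648]
ee_rot: [0.0, 0.996, -0.085, 0.001]
ft_force: [0.5, -0.1, 0.2]
width: 0.499
grip_force: 0.0
```

send_rows(moves=[0, 0, 0, 0, 0, 0, 0.15, 0, 0, 0, 0, 0, 0, 0.15, 0, 0, 0, 0, 0, 0, 0.1, 0, 0, 0, 0, 0, 0, 0.1, 0, 0, 0, 0, 0, 0, 0.1], squeeze=35)

```text
time: 5.7
tool_pos: [0.4932, -0.0959, 0.0638]
ee_rot: [0.0, 0.996, -0.085, 0.0]
ft_force: [0.2, -0.5, -0.2]
width: 0.102
grip_force: 0.0
```

```bash
python3 st.py .4942 -.0968 .065 -.172
```

```text
t 5.7 [ 0.4932 -0.0959  0.0638] yaw -0.17 w 0.102 grip 0.0 F [ 0.2 -0.5 -0.2]
now [ 0.04  0.02 -0.04]
tgt [ 0.04  0.02 -0.04]
turn z deg 0.11
```

```bash
python3 - <<'E'
from h import *
p=optics.read_camera("wrist"); s=optics.read_camera("scene")
a=cv2.resize(p["img"][150:400,130:430],None,fx=1.6,fy=1.6); b=cv2.resize(s["img"][150:300,180:330],None,fx=2.66,fy=2.66)[:400]
cv2.imwrite("pics/g1.png",np.hstack([a,np.asarray(b)[:,:310]] if 0 else [a[:398],b[:398,:310]])[:,:,::-1])
E
```

```text
(no output)
```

View pics/g1.png

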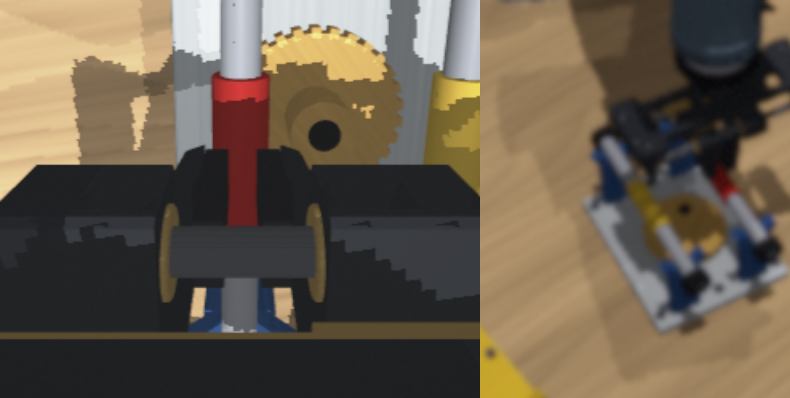

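```bash
python3 - <<'E'
from h import *
s=sensors.sense(); P=np.array(s["tool_pos"]); print(s["width"],s["grip_force"],P)
p=optics.read_camera("wrist"); T=p["T"]
M=R.from_quat(np.roll(s["ee_rot"],-1)).as_matrix()
print("cam in tool",(M.T@(T[:3,3]-P)).round(3),(M.T@-T[:3,2]).round(3))
for k in(0,-.019): print("tcp",k,proj(p,P+M[:,2]*k))
c=np.array([.4942,-.0968]);u=np.array([np.cos(.172),-np.sin(.172)]);n=np.array([-u[1],u[0]])
for a in(.03,0):
  for b in(-.01,.01): print(a,b,proj(p,np.r_[c+u*a+n*b,.084]))
print(proj(p,np.array([.485,-.1329,.05])))
m=blob(mask(p,"red"),(280,220)); 
for r in range(195,300,12):
    k=np.flatnonzero(m[r]); print(r,k.min() if len(k) else None,k.max() if len(k) else None)
cv2.imwrite("pics/w2.png",p["img"][:,:,::-1])
E
```

```text
0.10168923688195472 0.0 [ 0.49309947 -0.09589127  0.0635899 ]
cam in tool [ 0.069  0.001 -0.18 ] [-0.263  0.     0.965]
tcp 0 [[280.10750546 238.44867914]]
tcp -0.019 [[279.99624064 250.29275087]]
0.03 -0.01 [[299.73673101 198.1289013 ]]
0.03 0.01 [[263.01509064 198.03534528]]
0 -0.01 [[298.74688787 249.30153563]]
0 0.01 [[263.71011198 249.21609836]]
[[335.65034947 233.69273196]]
195 None None
207 264 299
219 264 298
231 264 298
243 264 298
255 274 290
267 274 290
279 274 290
291 273 291
```

View pics/w2.png

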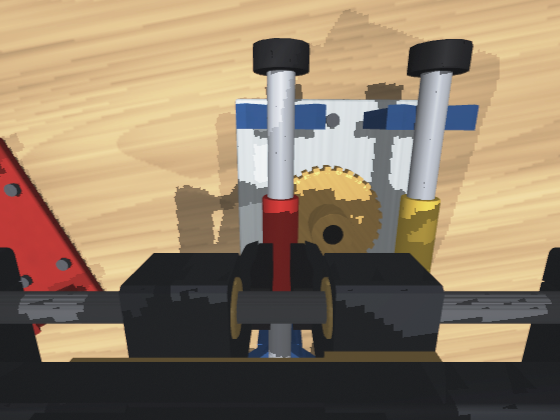

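The fingers read 9 mm with no grip, but the sleeve still looks free between the tips. I'll close them fully to test this.

send_rows(moves=[0, 0, 0, 0, 0, 0, 0, 0, 0, 0, 0, 0, 0, 0, 0, 0, 0, 0, 0, 0, 0, 0, 0, 0, 0, 0, 0, 0, 0, 0, 0, 0, 0, 0, 0])

```text
time: 6.35
tool_pos: [0.4931, -0.0959, 0.0635]
ee_rot: [-0.0, 0.996, -0.085, -0.0]
ft_force: [0.3, -0.7, -0.1]
width: 0.006
grip_force: 0.0
```

```bash
python3 st.py; python3 - <<'E'
from h import *
p=optics.read_camera("wrist")
a=cv2.resize(p["img"][190:370,200:360],None,fx=3,fy=3)
cv2.imwrite("pics/g3.png",a[:,:,::-1])
E
```

```text
t 6.35 [ 0.4931 -0.0959  0.0635] yaw -0.1701 w 0.006 grip 0.0 F [ 0.3 -0.7 -0.1]
```

View pics/g3.png

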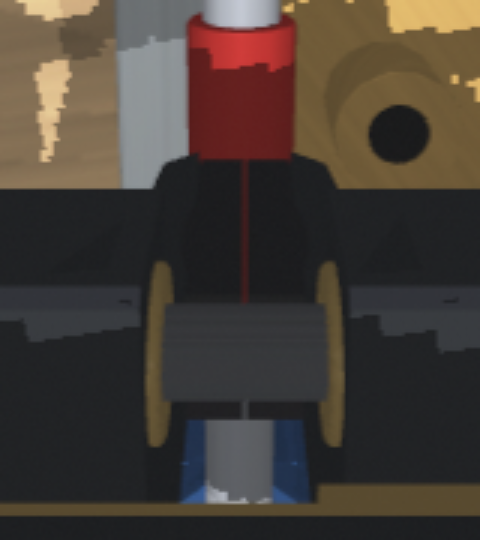

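The fingers shut above the sleeve, so the tips are higher than the reading implies. I'll lift and compare the visible tips with the projected TCP in the scene view.

send_rows(moves=[0, 0, -1, 0, 0, 0, 0, 0, 0, -1, 0, 0, 0, 0, 0, 0, 0, 0, 0, 0, 0, 0, 0, 0, 0, 0, 0, 0, 0, 0, 0, 0, 0, 0, 0])

```text
time: 6.9
tool_pos: [0.4923, -0.0956, 0.1224]
ee_rot: [-0.0, 0.996, -0.085, -0.001]
ft_force: [0.2, 1.0, 0.5]
width: 0.007
grip_force: 0.0
```

```bash
python3 st.py; python3 - <<'E'
from h import *
s=sensors.sense(); P=np.array(s["tool_pos"])
p=optics.read_camera("scene"); t=optics.read_camera("top")
im=p["img"][140:260,190:350].copy(); im=cv2.resize(im,None,fx=4.5,fy=4.5,interpolation=cv2.INTER_CUBIC)
for k,c in((0,(255,0,0)),(.03,(0,255,0)),(.06,(0,255,255))):
    q=proj(p,P+[0,0,k])[0]; cv2.circle(im,tuple(int(v) for v in (q-[190,140])*4.5+2),3,c,-1); print(k,q,proj(t,P+[0,0,k])[0])
q=proj(p,np.array([.4942,-.0968,.094]))[0]; cv2.circle(im,tuple(int(v) for v in (q-[190,140])*4.5+2),3,(255,0,255),-1)
cv2.imwrite("pics/s4.png",im[:,:,::-1])
E
```

```text
t 6.9 [ 0.4923 -0.0956  0.1224] yaw -0.1701 w 0.007 grip 0.0 F [0.2 1.  0.5]
0 [268.64749482 206.54447627] [285.50513951 215.64160264]
0.03 [268.63274303 198.82667784] [285.85584448 214.76619655]
0.06 [268.61740536 190.80235653] [286.22941704 213.83370989]
```

View pics/s4.png

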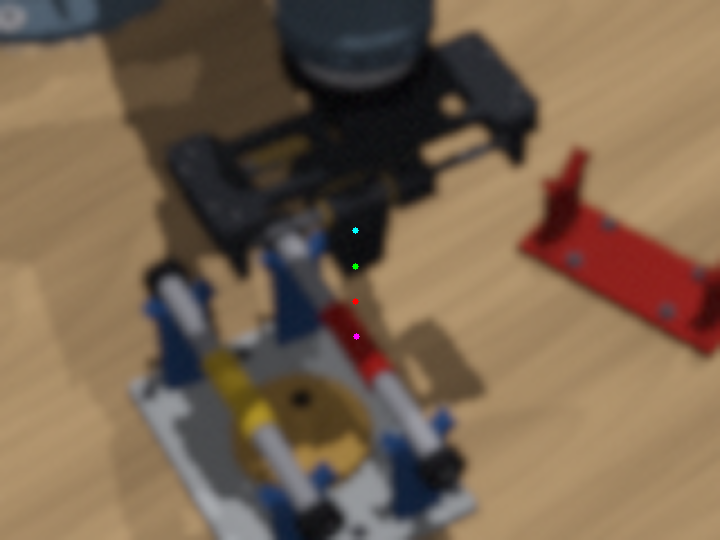

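```bash
python3 - <<'E'
from h import *
s=sensors.sense(); P=np.array(s["tool_pos"]); M=R.from_quat(np.roll(s["ee_rot"],-1)).as_matrix()
p=optics.read_camera("scene"); w=optics.read_camera("wrist")
for h in(.015,.02,.025,.03,.035):
    C=np.array([P+M@[x,y,-h] for x in(-.009,.009) for y in(-.013,.013)])
    print(h,"scene maxrow (201)",proj(p,C)[:,1].max().round(1),"wrist front row (242)",proj(w,C)[:,1].min().round(1))
g=w["img"][225:262,282].astype(int).sum(1); print(g.tolist())
g=p["img"][190:212,267:272].astype(int).sum((1,2))//5; print(g.tolist())
E
```

```text
0.015 scene maxrow (201) 207.1 wrist front row (242) 233.3
0.02 scene maxrow (201) 205.8 wrist front row (242) 236.3
0.025 scene maxrow (201) 204.5 wrist front row (242) 239.5
0.03 scene maxrow (201) 203.2 wrist front row (242) 242.9
0.035 scene maxrow (201) 201.9 wrist front row (242) 246.5
[163, 162, 165, 163, 162, 162, 163, 162, 162, 160, 161, 162, 159, 163, 160, 162, 162, 160, 127, 112, 114, 112, 113, 110, 111, 113, 114, 108, 112, 110, 110, 109, 117, 161, 161, 161, 160]
[55, 49, 43, 44, 43, 46, 41, 47, 57, 88, 139, 194, 234, 250, 254, 251, 243, 227, 208, 195, 181, 163]
```

The wrist view gives tips about 30 mm higher than the reported TCP, and the scene view roughly agrees. I'll aim 30 mm lower and check for contact on the way.

send_rows(moves=[0.05, 0.03, 0, 0, 0, 0, 0.5, 0, 0, 0, 0, 0, 0, 0.5, 0, 0, 0, 0, 0, 0, 0.5, 0, 0, 0.9, 0, 0, 0, 0.5, 0, 0, 0.9, 0, 0, 0, 0.5])

```text
time: 7.6
tool_pos: [0.4955, -0.0975, 0.0698]
ee_rot: [0.0, 0.996, -0.085, 0.001]
ft_force: [0.3, 0.3, -0.1]
width: 0.435
grip_force: 0.0
```

send_rows(moves=[0, 0, 0.5, 0, 0, 0, 0.5, 0, 0, 0.3, 0, 0, 0, 0.5, 0, 0, 0.15, 0, 0, 0, 0.5, 0, 0, 0, 0, 0, 0, 0.5, 0, 0, 0, 0, 0, 0, 0.5])

```text
time: 8.1
tool_pos: [0.4951, -0.0973, 0.0418]
ee_rot: [0.0, 0.996, -0.085, 0.001]
ft_force: [0.5, -0.5, 0.1]
width: 0.497
grip_force: 0.0
```

send_rows(moves=[0, 0, 0, 0, 0, 0, 0, 0, 0, 0, 0, 0, 0, 0, 0, 0, 0, 0, 0, 0, 0, 0, 0, 0, 0, 0, 0, 0, 0, 0, 0, 0, 0, 0, 0])

```text
time: 8.6
tool_pos: [0.495, -0.0955, 0.0415]
ee_rot: [-0.001, 0.996, -0.085, 0.001]
ft_force: [1.8, 7.9, 3.5]
width: 0.214
grip_force: 35.0
```

send_rows(moves=[0, 0, -0.3, 0, 0, 0, 0, 0, 0, -0.8, 0, 0, 0, 0, 0, 0, -1, 0, 0, 0, 0, 0, 0, -1, 0, 0, -7.8, 0, 0, 0, -0.5, 0, 0, -7.8, 0])

```text
time: 9.1
tool_pos: [0.4955, -0.0978, 0.1521]
ee_rot: [0.001, 0.999, 0.054, 0.002]
ft_force: [0.8, -0.6, -2.0]
width: 0.216
grip_force: 35.0
```

send_rows(moves=[0, 0, 0, 0, 0, -7.8, 0, 0, 0, 0, 0, 0, 0, 0, 0, 0, 0, 0, 0, 0, 0, 0, 0, 0, 0, 0, 0, 0, 0, 0, 0, 0, 0, 0, 0])

```text
time: 9.6
tool_pos: [0.494, -0.097, 0.1485]
ee_rot: [-0.0, 0.993, 0.118, -0.0]
ft_force: [-0.4, -0.2, -3.0]
width: 0.217
grip_force: 35.0
```

```bash
python3 st.py .509 .120 .0175 .24; python3 - <<'E'
from h import *
p=optics.read_camera("wrist"); cv2.imwrite("pics/w5.png",p["img"][:,:,::-1])
s=optics.read_camera("scene"); t=optics.read_camera("top")
P=np.array(sensors.sense()["tool_pos"])
for c,px in(("red",(285,240)),): 
    m=blob(mask(p,c),px); print(m.sum(),np.argwhere(m).mean(0)[::-1],"expect",proj(p,P+[0,0,.0425]))
E
```

```text
t 9.6 [ 0.494  -0.097   0.1485] yaw 0.2367 w 0.217 grip 35.0 F [-0.4 -0.2 -3. ]
now [ 2.18 -6.91  4.37]
tgt [ 2.2  -6.91  4.37]
turn z deg -0.19
3103 [282.2188205  251.99323236] expect [[278.81051327 268.13824229]]
```

View pics/w5.png

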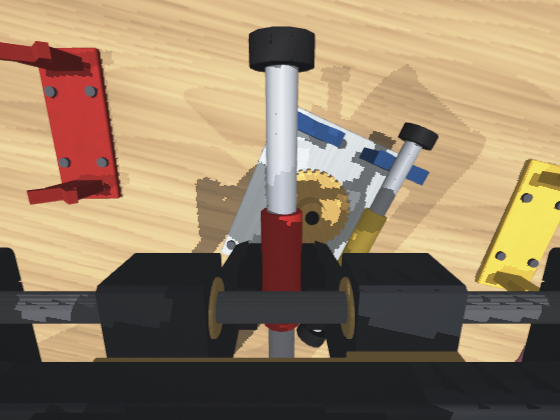

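Red shaft held level. Carrying it to the red rest, which is at (80,125) in this view.

send_rows(moves=[0.315, -0.985, 0, 0, 0, 0, 0, 0.315, -0.985, 0, 0, 0, 0, 0, 0.315, -0.985, 0, 0, 0, 0, 0, 0.315, -0.985, 0, 0, 0, 0, 0, 0.315, -0.985, 0, 0, 0, 0, 0])

```text
time: 10.25
tool_pos: [0.5054, 0.0589, 0.149]
ee_rot: [0.0, 0.993, 0.119, -0.0]
ft_force: [0.5, -0.3, -2.1]
width: 0.217
grip_force: 35.0
```

send_rows(moves=[0.315, -0.985, 0, 0, 0, 0, 0, 0.315, -0.985, 0.2, 0, 0, 0, 0, 0, 0, 1, 0, 0, 0, 0, 0, 0, 1, 0, 0, 0, 0, 0, 0, 0, 0, 0, 0, 0])

```text
time: 10.75
tool_pos: [0.5061, 0.1199, 0.079]
ee_rot: [-0.0, 0.993, 0.119, -0.004]
ft_force: [-1.1, -0.6, -2.0]
width: 0.217
grip_force: 35.0
```

send_rows(moves=[0, 0, 0.5, 0, 0, 0, 0, 0, 0, 0, 0, 0, 0, 0, 0, 0, 0, 0, 0, 0, 0, 0, 0, 0, 0, 0, 0, 0, 0, 0, 0, 0, 0, 0, 0])

```text
time: 11.25
tool_pos: [0.5106, 0.1195, 0.0692]
ee_rot: [0.0, 0.993, 0.119, 0.001]
ft_force: [-0.9, 0.8, -2.2]
width: 0.215
grip_force: 35.0
```

```bash
python3 st.py .509 .120 .0175 .24; python3 - <<'E'
from h import *
for n in("top","scene"):
    s=optics.read_camera(n); P=np.array(sensors.sense()["tool_pos"]); a=sensors.sense()
    m=mask(s,"red"); q=proj(s,P+[0,0,.045])[0]; m=blob(m,q); print(n,m.sum(),q)
t=optics.read_camera("wrist"); m=blob(mask(t,"red"),(270,150)); print(m.sum())
cv2.imwrite("pics/w6.png",t["img"][:,:,::-1])
E
```

```text
t 11.25 [0.5106 0.1195 0.0692] yaw 0.2382 w 0.215 grip 35.0 F [-0.9  0.8 -2.2]
now [-0.05 -0.03  1.72]
tgt [-0.05 -0.03  1.72]
turn z deg -0.11
top 63 [193.8543872  206.16830837]
scene 57 [334.85345835 174.60450551]
7681
```

View pics/w6.png

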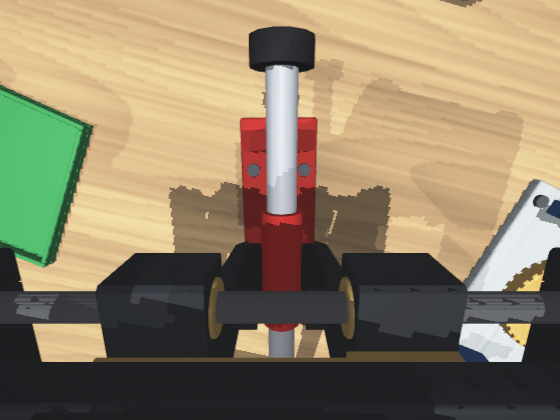

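The rest is centred under the shaft (rest edges at columns 241–317, shaft at 282). Lowering.

send_rows(moves=[-0.05, -0.03, 0.6, 0, 0, 0, 0, 0, 0, 0.6, 0, 0, 0, 0, 0, 0, 0.3, 0, 0, 0, 0, 0, 0, 0.1, 0, 0, 0, 0, 0, 0, 0, 0, 0, 0, 0])

```text
time: 11.9
tool_pos: [0.5082, 0.1201, 0.02]
ee_rot: [-0.0, 0.993, 0.119, -0.0]
ft_force: [0.5, -0.3, -2.2]
width: 0.217
grip_force: 35.0
```

send_rows(moves=[0, 0, 0.1, 0, 0, 0, 0, 0, 0, 0, 0, 0, 0, 0, 0, 0, 0, 0, 0, 0, 0, 0, 0, 0, 0, 0, 0, 0, 0, 0, 0, 0, 0, 0, 0])

```text
time: 12.4
tool_pos: [0.5093, 0.1204, 0.0181]
ee_rot: [-0.0, 0.993, 0.119, 0.001]
ft_force: [-1.3, 2.4, 6.3]
width: 0.217
grip_force: 35.0
```

send_rows(moves=[0, 0, 0, 0, 0, 0, 0.3, 0, 0, 0, 0, 0, 0, 0.5, 0, 0, 0, 0, 0, 0, 0.5, 0, 0, 0, 0, 0, 0, 0.5, 0, 0, -0.5, 0, 0, 0, 0.5])

```text
time: 12.9
tool_pos: [0.5063, 0.1199, 0.0303]
ee_rot: [-0.0, 0.993, 0.119, -0.002]
ft_force: [-0.6, -0.4, 0.4]
width: 0.503
grip_force: 0.0
```

send_rows(moves=[0, 0, -1, 0, 0, 0, 0.5, 0, 0, -1, 0, 0, 0, 0.5, 0, 0, -1, 0, 0, 0, 0.5, 0, 0, -1, 0, 0, 0, 0.5, 0, 0, 0, 0, 0, 0, 0.5])

```text
time: 13.4
tool_pos: [0.5113, 0.1201, 0.1565]
ee_rot: [0.001, 0.993, 0.119, 0.004]
ft_force: [0.8, -0.2, 1.3]
width: 0.498
grip_force: 0.0
```

```bash
python3 st.py .4815 -.1715 .14 -.171; python3 - <<'E'
from h import *
p=optics.read_camera("wrist"); s=optics.read_camera("scene")
c=proj(s,np.array([.51,.12,.06]))[0].astype(int)
cv2.imwrite("pics/w7.png",np.hstack([p["img"][:,:,::-1][:400],cv2.resize(s["img"][c[1]-50:c[1]+50,c[0]-30:c[0]+30,::-1],(240,400))]))
E
```

```text
t 13.4 [0.5113 0.1201 0.1565] yaw 0.2384 w 0.498 grip 0.0 F [ 0.8 -0.2  1.3]
now [-3.26  9.21  0.55]
tgt [0.68 9.75 0.55]
turn z deg 23.46
```

View pics/w7.png

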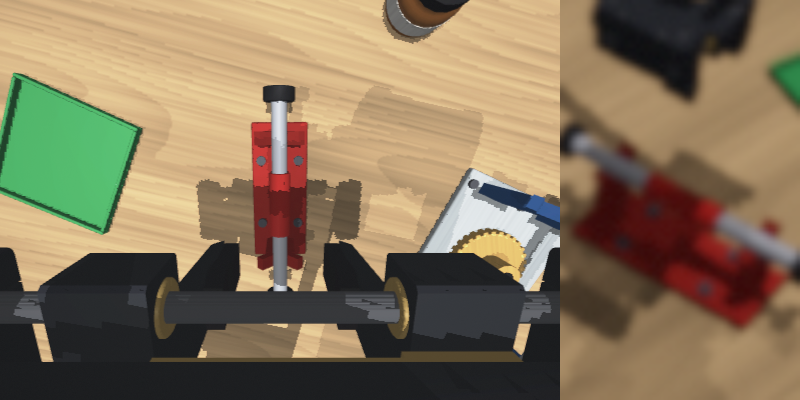

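Red shaft lies seated in the red rest (sleeve at (280,220), collars outside the saddles). Now the yellow shaft.

send_rows(moves=[0, 0, 0, 0, 0, 7.8, 0.5, 0, 0, 0, 0, 0, 7.8, 0.5, 0, 0, 0, 0, 0, 7.8, 0.5, 0.07, 0.975, 0, 0, 0, 0, 0.5, 0.07, 0.975, 0, 0, 0, 0, 0.5])

```text
time: 14.0
tool_pos: [0.5009, 0.0617, 0.1498]
ee_rot: [-0.0, 0.996, -0.084, -0.002]
ft_force: [0.4, -0.6, -1.4]
width: 0.497
grip_force: 0.0
```

send_rows(moves=[0.07, 0.975, 0, 0, 0, 0, 0.5, 0.07, 0.975, 0, 0, 0, 0, 0.5, 0.07, 0.975, 0, 0, 0, 0, 0.5, 0.07, 0.975, 0, 0, 0, 0, 0.5, 0.07, 0.975, 0, 0, 0, 0, 0.5])

```text
time: 14.5
tool_pos: [0.4865, -0.0849, 0.15]
ee_rot: [-0.001, 0.996, -0.085, -0.002]
ft_force: [0.9, -0.3, 0.7]
width: 0.5
grip_force: 0.0
```

send_rows(moves=[0.07, 0.975, 0, 0, 0, 0, 0.5, 0.07, 0.975, 0.5, 0, 0, 0, 0.5, 0.07, 0.975, 0, 0, 0, 0, 0.5, 0, 0, 0, 0, 0, 0, 0.5, 0, 0, 0, 0, 0, 0, 0.5])

```text
time: 15.0
tool_pos: [0.4783, -0.1714, 0.1354]
ee_rot: [-0.001, 0.996, -0.086, -0.001]
ft_force: [0.3, -0.1, -0.1]
width: 0.496
grip_force: 0.0
```

```bash
python3 st.py .4815 -.171 .0415 -.171; python3 - <<'E'
from h import *
p=optics.read_camera("wrist")
q=proj(p,np.array([.49,-.173,.094]))[0]; m=blob(mask(p,"yellow"),q); print(q,np.argwhere(m).mean(0)[::-1],m.sum())
for r in(205,215,225,235,245): k=np.flatnonzero(m[r]); print(r,(k.min(),k.max()) if len(k) else None)
E
```

```text
t 15.0 [ 0.4783 -0.1714  0.1354] yaw -0.1718 w 0.496 grip 0.0 F [ 0.3 -0.1 -0.1]
now [ 0.1  -0.03  3.13]
tgt [ 0.1  -0.03  3.13]
turn z deg -0.04
[279.84271684 204.17017789] [279.77100959 211.83530739] 1773
205 (np.int64(269), np.int64(291))
215 (np.int64(268), np.int64(291))
225 (np.int64(268), np.int64(291))
235 (np.int64(269), np.int64(291))
245 (np.int64(269), np.int64(291))
```

Centred on the yellow sleeve (columns 268–291, centre 280). Descending to grip.

send_rows(moves=[0.1, -0.03, 1, 0, 0, 0, 0.5, 0, 0, 1, 0, 0, 0, 0.5, 0, 0, 0.7, 0, 0, 0, 0.5, 0, 0, 0.3, 0, 0, 0, 0.5, 0, 0, 0.13, 0, 0, 0, 0.5])

```text
time: 15.55
tool_pos: [0.482, -0.17, 0.0422]
ee_rot: [-0.0, 0.996, -0.084, -0.001]
ft_force: [0.3, -0.2, -0.4]
width: 0.504
grip_force: 0.0
```

send_rows(moves=[0, 0, 0, 0, 0, 0, 0.5, 0, 0, 0, 0, 0, 0, 0.2, 0, 0, 0, 0, 0, 0, 0, 0, 0, 0, 0, 0, 0, 0, 0, 0, 0, 0, 0, 0, 0])

```text
time: 16.05
tool_pos: [0.4832, -0.1706, 0.0439]
ee_rot: [-0.001, 0.996, -0.085, 0.001]
ft_force: [2.0, 4.8, 3.3]
width: 0.215
grip_force: 35.0
```

send_rows(moves=[0, 0, 0, 0, 0, 0, 0, 0, 0, 0, 0, 0, 0, 0, 0, 0, 0, 0, 0, 0, 0, 0, 0, 0, 0, 0, 0, 0, 0, 0, 0, 0, 0, 0, 0])

```text
time: 16.55
tool_pos: [0.4832, -0.1706, 0.0438]
ee_rot: [-0.001, 0.996, -0.085, 0.001]
ft_force: [1.8, 4.3, 3.3]
width: 0.214
grip_force: 35.0
```

```bash
python3 st.py .514 -.379 .0175 .014
```

```text
t 16.55 [ 0.4832 -0.1706  0.0438] yaw -0.1705 w 0.214 grip 35.0 F [1.8 4.3 3.3]
now [2.19 6.67 0.88]
tgt [0.93 6.96 0.88]
turn z deg -10.57
```

send_rows(moves=[0, 0, -0.3, 0, 0, 0, 0, 0, 0, -0.8, 0, 0, 0, 0, 0, 0, -1, 0, 0, 0, 0, 0, 0, -1, 0, 0, -5.3, 0, 0, 0, -0.4, 0, 0, -5.3, 0])

```text
time: 17.05
tool_pos: [0.4837, -0.1725, 0.1517]
ee_rot: [0.001, 1.0, 0.009, 0.002]
ft_force: [1.0, 0.3, -3.2]
width: 0.213
grip_force: 35.0
```

send_rows(moves=[0.13, 0.99, 0, 0, 0, 0, 0, 0.13, 0.99, 0, 0, 0, 0, 0, 0.13, 0.99, 0, 0, 0, 0, 0, 0.13, 0.99, 0, 0, 0, 0, 0, 0.13, 0.99, 0, 0, 0, 0, 0])

```text
time: 17.55
tool_pos: [0.5038, -0.3208, 0.1483]
ee_rot: [-0.0, 1.0, 0.007, -0.0]
ft_force: [-0.3, 0.1, -2.4]
width: 0.215
grip_force: 35.0
```

send_rows(moves=[0.13, 0.99, 0, 0, 0, 0, 0, 0.13, 0.99, 0, 0, 0, 0, 0, 0, 0, 1, 0, 0, 0, 0, 0, 0, 1, 0, 0, 0, 0, 0, 0, 0, 0, 0, 0, 0])

```text
time: 18.05
tool_pos: [0.5096, -0.3763, 0.0832]
ee_rot: [-0.004, 1.0, 0.007, -0.003]
ft_force: [-0.7, -0.1, -2.7]
width: 0.216
grip_force: 35.0
```

send_rows(moves=[0, 0, 0, 0, 0, 0, 0, 0, 0, 0, 0, 0, 0, 0, 0, 0, 0, 0, 0, 0, 0, 0, 0, 0, 0, 0, 0, 0, 0, 0, 0, 0, 0, 0, 0])

```text
time: 18.55
tool_pos: [0.5133, -0.3791, 0.0891]
ee_rot: [0.001, 1.0, 0.008, 0.0]
ft_force: [-0.0, -0.1, -2.1]
width: 0.216
grip_force: 35.0
```

```bash
python3 st.py .514 -.379 .0198 .014; python3 - <<'E'
from h import *
p=optics.read_camera("wrist"); m=mask(p,"yellow")
for r in range(130,245,12): k=np.flatnonzero(m[r]); print(r,(k.min(),k.max(),len(k)) if len(k) else None)
E
```

```text
t 18.55 [ 0.5133 -0.3791  0.0891] yaw 0.0152 w 0.216 grip 35.0 F [-0.  -0.1 -2.1]
now [ 0.02 -0.    2.31]
tgt [ 0.02 -0.    2.31]
turn z deg 0.07
130 (np.int64(244), np.int64(314), 39)
142 (np.int64(245), np.int64(314), 38)
154 (np.int64(245), np.int64(313), 38)
166 (np.int64(246), np.int64(313), 13)
178 (np.int64(246), np.int64(313), 37)
190 (np.int64(247), np.int64(312), 35)
202 (np.int64(247), np.int64(312), 35)
214 (np.int64(247), np.int64(311), 40)
226 (np.int64(248), np.int64(311), 64)
238 (np.int64(248), np.int64(311), 49)
```

send_rows(moves=[0, 0, 0.8, 0, 0, 0, 0, 0, 0, 0.8, 0, 0, 0, 0, 0, 0, 0.5, 0, 0, 0, 0, 0, 0, 0.1, 0, 0, 0, 0, 0, 0, 0.1, 0, 0, 0, 0])

```text
time: 19.1
tool_pos: [0.5119, -0.3777, 0.0198]
ee_rot: [-0.001, 1.0, 0.008, -0.002]
ft_force: [-10.9, 9.9, 20.3]
width: 0.219
grip_force: 35.0
```

send_rows(moves=[0, 0, 0, 0, 0, 0, 0, 0, 0, 0, 0, 0, 0, 0, 0, 0, 0, 0, 0, 0, 0, 0, 0, 0, 0, 0, 0, 0, 0, 0, 0, 0, 0, 0, 0])

```text
time: 19.6
tool_pos: [0.5122, -0.3777, 0.02]
ee_rot: [-0.001, 1.0, 0.008, -0.001]
ft_force: [-3.7, 5.4, 1.7]
width: 0.214
grip_force: 35.0
```

send_rows(moves=[0, 0, 0, 0, 0, 0, 0.3, 0, 0, 0, 0, 0, 0, 0.5, 0, 0, 0, 0, 0, 0, 0.5, 0, 0, 0, 0, 0, 0, 0.5, 0, 0, -0.5, 0, 0, 0, 0.5])

```text
time: 20.1
tool_pos: [0.5117, -0.3777, 0.0327]
ee_rot: [-0.001, 1.0, 0.007, -0.001]
ft_force: [-0.3, -0.3, -1.3]
width: 0.5
grip_force: 0.0
```

send_rows(moves=[0, 0, -1, 0, 0, 0, 0.5, 0, 0, -1, 0, 0, 0, 0.5, 0, 0, -1, 0, 0, 0, 0.5, 0, 0, -1, 0, 0, 0, 0.5, 0, 0, 0, 0, 0, 0, 0.5])

```text
time: 20.6
tool_pos: [0.5155, -0.3815, 0.161]
ee_rot: [0.004, 1.0, 0.008, 0.004]
ft_force: [-0.6, -0.7, 0.3]
width: 0.5
grip_force: 0.0
```

```bash
python3 st.py .37 -.12 .2 -.171; python3 - <<'E'
from h import *
p=optics.read_camera("scene"); t=optics.read_camera("top")
for c,q in(("red",(.51,.12,.0)),("yellow",(.514,-.379,.0))):
    for im in(p,t):
        px=proj(im,np.array(q)+[0,0,.07])[0].astype(int); print(c,px)
b=[cv2.resize(p["img"][y-45:y+45,x-45:x+45],(400,400)) for x,y in [proj(p,np.array((.513,-.378,.05)))[0].astype(int)]]
w=optics.read_camera("wrist")
cv2.imwrite("pics/w8.png",np.hstack([b[0],w["img"][:400,80:480]])[:,:,::-1])
E
```

```text
t 20.6 [ 0.5155 -0.3815  0.161 ] yaw 0.0151 w 0.5 grip 0.0 F [-0.6 -0.7  0.3]
now [-4.72 -8.79 -1.3 ]
tgt [-6.26 -7.76 -1.3 ]
turn z deg 10.66
red [333 185]
red [197 207]
yellow [180 283]
yellow [399 210]
```

View pics/w8.png

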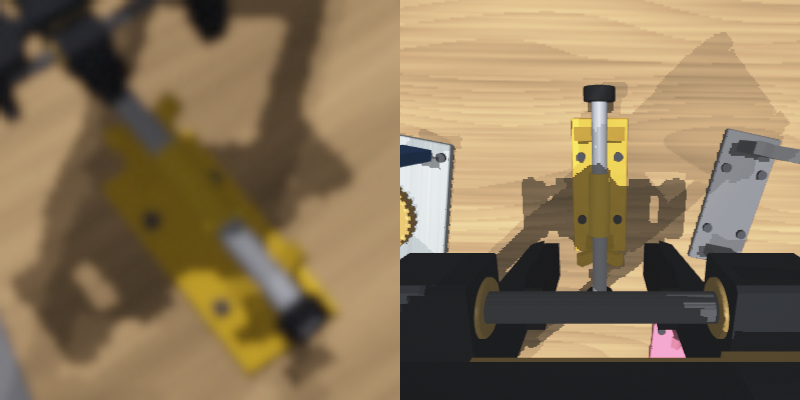

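Yellow shaft is seated in the yellow rest (collars outside the saddles). Now moving to view the gear hub.

send_rows(moves=[0, 0, -0.16, 0, 0, 5.3, 0.6, 0, 0, -0.16, 0, 0, 5.3, 0.6, -0.53, -1, -0.16, 0, 0, 0, 0.7, -0.53, -1, -0.16, 0, 0, 0, 0.7, -0.53, -1, -0.16, 0, 0, 0, 0.7])

```text
time: 21.25
tool_pos: [0.4796, -0.2803, 0.176]
ee_rot: [-0.001, 0.996, -0.085, -0.002]
ft_force: [0.6, -0.3, -0.0]
width: 0.699
grip_force: 0.0
```

send_rows(moves=[-0.53, -1, -0.16, 0, 0, 0, 0.7, -0.53, -1, -0.16, 0, 0, 0, 0.7, -0.53, -1, -0.16, 0, 0, 0, 0.7, -0.53, -1, 0, 0, 0, 0, 0.7, -0.53, -1, 0, 0, 0, 0, 0.7])

```text
time: 21.75
tool_pos: [0.4267, -0.1191, 0.191]
ee_rot: [-0.001, 0.996, -0.085, -0.001]
ft_force: [-0.2, 0.8, -0.5]
width: 0.703
grip_force: 0.0
```

send_rows(moves=[0, 0, 0, 0, 0, 0, 0.7, 0, 0, 0, 0, 0, 0, 0.7, 0, 0, 0, 0, 0, 0, 0.7, 0, 0, 0, 0, 0, 0, 0.7, 0, 0, 0, 0, 0, 0, 0.7])

```text
time: 22.25
tool_pos: [0.4282, -0.1215, 0.1922]
ee_rot: [-0.0, 0.996, -0.085, -0.0]
ft_force: [-0.8, -0.4, 0.2]
width: 0.702
grip_force: 0.0
```

```bash
python3 - <<'E'
from h import *
p=optics.read_camera("wrist"); q=proj(p,np.array([.485,-.133,.05]))[0]; print("expect",q)
g=p["img"].max(2); x,y=q.astype(int); w=g[y-30:y+30,x-30:x+30]; m=(w<70).astype(np.uint8)
n,l,st,ce=cv2.connectedComponentsWithStats(m)
for i in range(1,n):
    if st[i,4]>15: print(ce[i]+[x-30,y-30],st[i],unproj(p,ce[i]+[x-30,y-30],.05))
for d in landmark_of(p,"gear")[:2]: print("gear",d["pixel"],d["p"],unproj(p,d["pixel"],.01))
cv2.imwrite("pics/tmp.png",p["img"][:,:,::-1])
E
python3 st.py .485 -.133 .1 -.171
```

```text
expect [282.14909168 137.14499571]
[279.67460317 137.35714286] [ 22  24  12  13 126] [ 0.48522548 -0.1304232   0.05      ]
gear [277.4, 136.1] 0.62 [ 0.48572169 -0.12760915  0.01      ]
t 22.35 [ 0.4282 -0.1213  0.1923] yaw -0.1709 w 0.698 grip 0.0 F [0.6 0.5 0.1]
now [1.93 0.06 3.08]
tgt [1.93 0.06 3.08]
turn z deg 0.0
```

send_rows(moves=[0.96, -0.01, 0.5, 0, 0, 0, 0.7, 0.96, -0.01, 0.5, 0, 0, 0, 0.7, 0, 0, 1, 0, 0, 0, 0.7, 0, 0, 1, 0, 0, 0, 0.7, 0, 0, 0.5, 0, 0, 0, 0.7])

```text
time: 22.85
tool_pos: [0.4836, -0.1294, 0.0846]
ee_rot: [-0.001, 0.996, -0.085, -0.002]
ft_force: [-1.2, 0.1, -0.5]
width: 0.699
grip_force: 0.0
```

send_rows(moves=[0, 0, 0, 0, 0, 0, 0.7, 0, 0, 0, 0, 0, 0, 0.7, 0, 0, 0, 0, 0, 0, 0.7, 0, 0, 0, 0, 0, 0, 0.7, 0, 0, 0, 0, 0, 0, 0.7])

```text
time: 23.35
tool_pos: [0.4856, -0.1303, 0.0885]
ee_rot: [0.0, 0.996, -0.085, 0.001]
ft_force: [-0.1, 0.1, 0.9]
width: 0.7
grip_force: 0.0
```

```bash
python3 st.py .4852 -.1305 -.004 -.171
```

```text
t 23.35 [ 0.4856 -0.1303  0.0885] yaw -0.17 w 0.7 grip 0.0 F [-0.1  0.1  0.9]
now [-0.01  0.01  3.08]
tgt [-0.01  0.01  3.08]
turn z deg 0.06
```

send_rows(moves=[0, 0, 1, 0, 0, 0, 0.7, 0, 0, 1, 0, 0, 0, 0.7, 0, 0, 0.5, 0, 0, 0, 0.7, 0, 0, 0.2, 0, 0, 0, 0.7, 0, 0, 0.15, 0, 0, 0, 0.7])

```text
time: 23.85
tool_pos: [0.4853, -0.1301, 0.0021]
ee_rot: [0.0, 0.996, -0.085, 0.0]
ft_force: [0.4, -0.4, 1.3]
width: 0.701
grip_force: 0.0
```

send_rows(moves=[0, 0, 0.1, 0, 0, 0, 0.7, 0, 0, 0.1, 0, 0, 0, 0.7, 0, 0, 0, 0, 0, 0, 0.7, 0, 0, 0, 0, 0, 0, 0.7, 0, 0, 0, 0, 0, 0, 0.7])

```text
time: 24.35
tool_pos: [0.4853, -0.1301, -0.0036]
ee_rot: [0.0, 0.996, -0.085, 0.0]
ft_force: [0.0, -0.3, -0.7]
width: 0.704
grip_force: 0.0
```

send_rows(moves=[0, 0, 0, 0, 0, 0, 0.4, 0, 0, 0, 0, 0, 0, 0.2, 0, 0, 0, 0, 0, 0, 0, 0, 0, 0, 0, 0, 0, 0, 0, 0, 0, 0, 0, 0, 0], squeeze=40)

```text
time: 24.85
tool_pos: [0.485, -0.13, -0.004]
ee_rot: [0.0, 0.996, -0.085, -0.0]
ft_force: [-0.6, -0.6, -0.1]
width: 0.327
grip_force: 40.0
```

send_rows(moves=[0, 0, 0, 0, 0, 0, 0, 0, 0, 0, 0, 0, 0, 0, 0, 0, -0.3, 0, 0, 0, 0, 0, 0, -0.5, 0, 0, 0, 0, 0, 0, 0, 0, 0, 0, 0])

```text
time: 25.35
tool_pos: [0.4859, -0.1302, 0.0214]
ee_rot: [0.0, 0.996, -0.085, 0.001]
ft_force: [0.5, -0.8, -6.0]
width: 0.329
grip_force: 40.0
```

```bash
python3 st.py .488 .3555 .15 -.171; python3 - <<'E'
from h import *
s=sensors.sense(); p=optics.read_camera("wrist"); M=R.from_quat(np.roll(s["ee_rot"],-1)).as_matrix()
print(M.round(3).tolist())
E
```

```text
t 25.35 [ 0.4859 -0.1302  0.0214] yaw -0.17 w 0.329 grip 40.0 F [ 0.5 -0.8 -6. ]
now [ -2.67 -15.97  -4.29]
tgt [ -2.69 -15.97  -4.29]
turn z deg 0.06
[[0.986, -0.169, 0.002], [-0.169, -0.986, -0.001], [0.002, 0.001, -1.0]]
```

Gear lifted (about 6 N on the wrist). Raising it and carrying it to a viewpoint short of the tray, well above the parked red shaft.

send_rows(moves=[0, 0, -1, 0, 0, 0, 0, 0, 0, -1, 0, 0, 0, 0, 0, 0, -1, 0, 0, 0, 0, 0, 0, -1, 0, 0, 0, 0, -0.43, -0.985, -0.2, 0, 0, 0, 0])

```text
time: 25.9
tool_pos: [0.4803, -0.1019, 0.1496]
ee_rot: [0.002, 0.996, -0.086, 0.004]
ft_force: [0.0, 0.9, -4.7]
width: 0.327
grip_force: 40.0
```

send_rows(moves=[-0.43, -0.985, -0.2, 0, 0, 0, 0, -0.43, -0.985, -0.2, 0, 0, 0, 0, -0.43, -0.985, -0.2, 0, 0, 0, 0, -0.43, -0.985, -0.2, 0, 0, 0, 0, -0.43, -0.985, -0.2, 0, 0, 0, 0])

```text
time: 26.4
tool_pos: [0.4374, 0.0592, 0.1752]
ee_rot: [-0.0, 0.996, -0.085, -0.001]
ft_force: [1.0, -0.4, -6.5]
width: 0.329
grip_force: 40.0
```

send_rows(moves=[-0.43, -0.985, -0.2, 0, 0, 0, 0, -0.43, -0.985, -0.2, 0, 0, 0, 0, -0.43, -0.985, -0.2, 0, 0, 0, 0, -0.43, -0.985, -0.2, 0, 0, 0, 0, -0.43, -0.985, -0.2, 0, 0, 0, 0])

```text
time: 26.9
tool_pos: [0.3989, 0.2155, 0.2052]
ee_rot: [0.0, 0.996, -0.085, -0.001]
ft_force: [1.4, -0.5, -5.9]
width: 0.329
grip_force: 40.0
```

send_rows(moves=[-0.43, -0.985, 0, 0, 0, 0, 0, -0.43, -0.985, 0, 0, 0, 0, 0, -0.43, -0.985, 0, 0, 0, 0, 0, -0.43, -0.985, 0, 0, 0, 0, 0, 0, 0, 0, 0, 0, 0, 0])

```text
time: 27.4
tool_pos: [0.3673, 0.3424, 0.2048]
ee_rot: [-0.0, 0.997, -0.083, -0.001]
ft_force: [0.3, -0.0, -5.3]
width: 0.33
grip_force: 40.0
```

send_rows(moves=[0, 0, 0, 0, 0, 0, 0, 0, 0, 0, 0, 0, 0, 0, 0, 0, 0, 0, 0, 0, 0, 0, 0, 0, 0, 0, 0, 0, 0, 0, 0, 0, 0, 0, 0])

```text
time: 27.9
tool_pos: [0.3696, 0.3392, 0.2061]
ee_rot: [-0.0, 0.996, -0.085, 0.0]
ft_force: [-0.5, 0.0, -5.8]
width: 0.33
grip_force: 40.0
```

```bash
python3 - <<'E'
from h import *
p=optics.read_camera("wrist"); q=proj(p,np.array([.49,.356,.006]))[0]; print("expect",q)
m=blob(mask(p,"green"),q); print(m.sum(),[m.any(0).nonzero()[0][[0,-1]],m.any(1).nonzero()[0][[0,-1]]])
x,f=fit([(p,m)],tray(),(.49,.356,-.19)); print(x,f)
for d in landmark_of(p,"tray")[:1]: print(unproj(p,d["pixel"],0),d["p"])
cv2.imwrite("pics/w9.png",p["img"][:,:,::-1])
E
python3 st.py .4905 .3565 .1 -.171
```

```text
expect [249.14242475  85.0002764 ]
13408 [array([191, 307]), array([ 21, 143])]
[ 0.48968856  0.35600602 -0.19264238] 0.017382346360381863
[0.49294433 0.36022507 0.        ] 0.84
t 28.0 [0.3695 0.3394 0.2061] yaw -0.1708 w 0.328 grip 40.0 F [-0.  -0.1 -5.7]
now [ 3.88 -1.25  3.54]
tgt [ 3.88 -1.25  3.54]
turn z deg 0.01
```

View pics/w9.png

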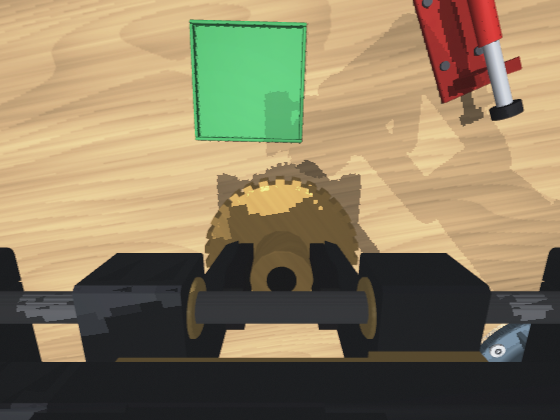

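Tray is at (248,82) and fits to within about 1 mm. The gear hangs level and upright. Placing it.

send_rows(moves=[0.96, -0.31, 0, 0, 0, 0, 0, 0.96, -0.31, 0, 0, 0, 0, 0, 0.96, -0.31, 0.5, 0, 0, 0, 0, 0.97, -0.3, 0.5, 0, 0, 0, 0, 0, 0, 1, 0, 0, 0, 0])

```text
time: 28.5
tool_pos: [0.4952, 0.3571, 0.1479]
ee_rot: [-0.002, 0.996, -0.086, 0.004]
ft_force: [0.5, 1.4, -5.9]
width: 0.329
grip_force: 40.0
```

send_rows(moves=[0, 0, 1, 0, 0, 0, 0, 0, 0, 1, 0, 0, 0, 0, 0, 0, 1, 0, 0, 0, 0, 0, 0, 0, 0, 0, 0, 0, 0, 0, 0, 0, 0, 0, 0])

```text
time: 29.0
tool_pos: [0.4893, 0.3564, 0.056]
ee_rot: [0.0, 0.996, -0.085, -0.0]
ft_force: [0.3, 0.1, -4.3]
width: 0.329
grip_force: 40.0
```

send_rows(moves=[0, 0, 0, 0, 0, 0, 0, 0, 0, 0, 0, 0, 0, 0, 0, 0, 0, 0, 0, 0, 0, 0, 0, 0, 0, 0, 0, 0, 0, 0, 0, 0, 0, 0, 0])

```text
time: 29.5
tool_pos: [0.4896, 0.3566, 0.0565]
ee_rot: [-0.0, 0.996, -0.085, 0.0]
ft_force: [-0.9, -0.3, -5.7]
width: 0.329
grip_force: 40.0
```

```bash
python3 st.py .4897 .356 -.009 -.171
```

```text
t 29.5 [0.4896 0.3566 0.0565] yaw -0.17 w 0.329 grip 40.0 F [-0.9 -0.3 -5.7]
now [0.01 0.02 2.18]
tgt [0.01 0.02 2.18]
turn z deg 0.06
```

send_rows(moves=[0, 0.02, 0.8, 0, 0, 0, 0, 0, 0, 0.7, 0, 0, 0, 0, 0, 0, 0.4, 0, 0, 0, 0, 0, 0, 0.2, 0, 0, 0, 0, 0, 0, 0.05, 0, 0, 0, 0])

```text
time: 30.0
tool_pos: [0.4891, 0.3558, -0.009]
ee_rot: [0.0, 0.996, -0.085, -0.0]
ft_force: [-0.2, 0.8, -5.9]
width: 0.332
grip_force: 40.0
```

send_rows(moves=[0, 0, 0.05, 0, 0, 0, 0, 0, 0, 0, 0, 0, 0, 0, 0, 0, 0, 0, 0, 0, 0, 0, 0, 0, 0, 0, 0, 0, 0, 0, 0, 0, 0, 0, 0])

```text
time: 30.5
tool_pos: [0.4895, 0.356, -0.0096]
ee_rot: [-0.0, 0.996, -0.085, 0.0]
ft_force: [-0.2, 0.3, -6.2]
width: 0.331
grip_force: 40.0
```

send_rows(moves=[0, 0, 0.04, 0, 0, 0, 0, 0, 0, 0, 0, 0, 0, 0, 0, 0, 0, 0, 0, 0, 0, 0, 0, 0, 0, 0, 0, 0, 0, 0, 0, 0, 0, 0, 0])

```text
time: 31.0
tool_pos: [0.4896, 0.356, -0.01]
ee_rot: [-0.0, 0.996, -0.085, 0.0]
ft_force: [-4.1, -2.0, 6.3]
width: 0.329
grip_force: 40.0
```

send_rows(moves=[0, 0, 0, 0, 0, 0, 0.4, 0, 0, 0, 0, 0, 0, 0.6, 0, 0, 0, 0, 0, 0, 0.65, 0, 0, 0, 0, 0, 0, 0.65, 0, 0, -0.5, 0, 0, 0, 0.65])

```text
time: 31.5
tool_pos: [0.4876, 0.3551, 0.0022]
ee_rot: [0.001, 0.996, -0.085, -0.002]
ft_force: [-0.5, -0.0, -0.4]
width: 0.654
grip_force: 0.0
```

send_rows(moves=[0, 0, -1, 0, 0, 0, 0.65, 0, 0, -1, 0, 0, 0, 0.65, 0, 0, -1, 0, 0, 0, 0.6, 0, 0, -1, 0, 0, 0, 0.5, 0, 0, -1, 0, 0, 0, 0.5])

```text
time: 32.0
tool_pos: [0.4894, 0.356, 0.1564]
ee_rot: [-0.0, 0.996, -0.085, 0.001]
ft_force: [-0.5, 0.5, -0.6]
width: 0.497
grip_force: 0.0
```

```bash
python3 st.py .5093 .1204 .1 .238; python3 - <<'E'
from h import *
t=optics.read_camera("top"); s=optics.read_camera("scene")
for p in(t,s):
    for d in landmark_of(p,"gear")[:2]: print("gear",d["p"],unproj(p,d["pixel"],.004))
    m=blob(mask(p,"green"),proj(p,np.array([.4897,.356,.006]))[0]); print(m.sum())
E
```

```text
t 32.0 [0.4894 0.356  0.1564] yaw -0.17 w 0.497 grip 0.0 F [-0.5  0.5 -0.6]
now [1.98 7.63 1.88]
tgt [-1.21  7.79  1.88]
turn z deg -23.38
gear 0.83 [0.48868586 0.35936762 0.004     ]
1140
gear 0.85 [0.47956331 0.3577299  0.004     ]
756
```

Gear seated in the tray. Now back for the red shaft.

send_rows(moves=[0, 0, 0, 0, 0, -7.8, 0.5, 0, 0, 0, 0, 0, -7.8, 0.5, 0, 0, 0, 0, 0, -7.8, 0.5, -0.15, 0.975, 0, 0, 0, 0, 0.5, -0.15, 0.975, 0, 0, 0, 0, 0.5])

```text
time: 32.7
tool_pos: [0.4929, 0.2963, 0.1519]
ee_rot: [0.0, 0.993, 0.12, -0.002]
ft_force: [0.7, 0.5, 0.1]
width: 0.497
grip_force: 0.0
```

send_rows(moves=[-0.15, 0.975, 0, 0, 0, 0, 0.5, -0.15, 0.975, 0, 0, 0, 0, 0.5, -0.15, 0.975, 0, 0, 0, 0, 0.5, -0.15, 0.975, 0, 0, 0, 0, 0.5, -0.15, 0.975, 0, 0, 0, 0, 0.5])

```text
time: 33.2
tool_pos: [0.5057, 0.1483, 0.1522]
ee_rot: [-0.0, 0.993, 0.119, -0.002]
ft_force: [0.6, -0.3, -0.8]
width: 0.502
grip_force: 0.0
```

send_rows(moves=[-0.15, 0.975, 0, 0, 0, 0, 0.5, 0, 0, 0.9, 0, 0, 0, 0.5, 0, 0, 0.9, 0, 0, 0, 0.5, 0, 0, 0, 0, 0, 0, 0.5, 0, 0, 0, 0, 0, 0, 0.5])

```text
time: 33.7
tool_pos: [0.5084, 0.1201, 0.0989]
ee_rot: [-0.0, 0.993, 0.119, -0.002]
ft_force: [0.2, 0.1, 0.5]
width: 0.504
grip_force: 0.0
```

```bash
python3 st.py .5093 .1204 .0181 .238; python3 - <<'E'
from h import *
p=optics.read_camera("wrist"); m=mask(p,"red")
g=p["img"].astype(int)
for r in (120,140,160): print(r, np.flatnonzero(g[r,240:320].min(1)>130)[[0,-1]]+240)
E
```

```text
t 33.7 [0.5084 0.1201 0.0989] yaw 0.2384 w 0.504 grip 0.0 F [0.2 0.1 0.5]
now [ 0.03 -0.    2.69]
tgt [ 0.03 -0.    2.69]
turn z deg 0.02
120 [240 319]
140 [240 319]
160 [240 288]
```

send_rows(moves=[0.03, 0, 1, 0, 0, 0, 0.5, 0, 0, 1, 0, 0, 0, 0.5, 0, 0, 0.5, 0, 0, 0, 0.5, 0, 0, 0.2, 0, 0, 0, 0.5, 0, 0, 0, 0, 0, 0, 0.5])

```text
time: 34.25
tool_pos: [0.5108, 0.1205, 0.0192]
ee_rot: [0.0, 0.993, 0.119, 0.0]
ft_force: [-0.5, -0.2, 0.5]
width: 0.499
grip_force: 0.0
```

send_rows(moves=[0, 0, 0, 0, 0, 0, 0.5, 0, 0, 0, 0, 0, 0, 0.5, 0, 0, 0, 0, 0, 0, 0.2, 0, 0, 0, 0, 0, 0, 0, 0, 0, 0, 0, 0, 0, 0], squeeze=35)

```text
time: 34.75
tool_pos: [0.5106, 0.1203, 0.0192]
ee_rot: [-0.0, 0.993, 0.119, 0.0]
ft_force: [-1.6, 2.9, 1.2]
width: 0.254
grip_force: 2.7
```

send_rows(moves=[0, 0, 0, 0, 0, 0, 0, 0, 0, 0, 0, 0, 0, 0, 0, 0, 0, 0, 0, 0, 0, 0, 0, 0, 0, 0, 0, 0, 0, 0, 0, 0, 0, 0, 0])

```text
time: 35.25
tool_pos: [0.5103, 0.1215, 0.0191]
ee_rot: [-0.001, 0.993, 0.119, 0.0]
ft_force: [-2.1, 6.1, 2.1]
width: 0.216
grip_force: 35.0
```

```bash
python3 st.py .495 -.0955 .0415 -.1705
```

```text
t 35.25 [0.5103 0.1215 0.0191] yaw 0.2382 w 0.216 grip 35.0 F [-2.1  6.1  2.1]
now [-2.2   6.91 -0.75]
tgt [ 0.72  7.21 -0.75]
turn z deg 23.42
```

send_rows(moves=[0, 0, -0.3, 0, 0, 0, 0, 0, 0, -0.8, 0, 0, 0, 0, 0, 0, -1, 0, 0, 0, 0, 0, 0, -1, 0, 0, 7.8, 0, 0, 0, -1, 0, 0, 7.8, 0])

```text
time: 35.75
tool_pos: [0.51, 0.12, 0.1431]
ee_rot: [0.0, 1.0, -0.02, -0.0]
ft_force: [0.8, -0.1, -2.1]
width: 0.216
grip_force: 35.0
```

send_rows(moves=[0, 0, -0.4, 0, 0, 7.8, 0, 0.1, 0.99, 0, 0, 0, 0, 0, 0.1, 0.99, 0, 0, 0, 0, 0, 0.1, 0.99, 0, 0, 0, 0, 0, 0.1, 0.99, 0, 0, 0, 0, 0])

```text
time: 36.25
tool_pos: [0.5016, -0.0, 0.1541]
ee_rot: [0.0, 0.996, -0.085, -0.0]
ft_force: [0.6, -0.6, -3.2]
width: 0.216
grip_force: 35.0
```

send_rows(moves=[0.1, 0.99, 0, 0, 0, 0, 0, 0.1, 0.99, 0, 0, 0, 0, 0, 0.1, 0.99, 0, 0, 0, 0, 0, 0, 0, 0, 0, 0, 0, 0, 0, 0, 0, 0, 0, 0, 0])

```text
time: 36.75
tool_pos: [0.4956, -0.0886, 0.1539]
ee_rot: [-0.0, 0.996, -0.086, -0.0]
ft_force: [-0.5, 0.1, -1.7]
width: 0.214
grip_force: 35.0
```

send_rows(moves=[0, 0, 0.9, 0, 0, 0, 0, 0, 0, 0, 0, 0, 0, 0, 0, 0, 0, 0, 0, 0, 0, 0, 0, 0, 0, 0, 0, 0, 0, 0, 0, 0, 0, 0, 0])

```text
time: 37.25
tool_pos: [0.4967, -0.0881, 0.1279]
ee_rot: [0.0, 0.996, -0.085, 0.001]
ft_force: [-1.2, -0.4, -2.7]
width: 0.215
grip_force: 35.0
```

```bash
python3 st.py .496 -.0957 .0425 -.1705
```

```text
t 37.25 [ 0.4967 -0.0881  0.1279] yaw -0.1694 w 0.215 grip 35.0 F [-1.2 -0.4 -2.7]
now [0.02 0.25 2.85]
tgt [0.02 0.25 2.85]
turn z deg 0.06
```

send_rows(moves=[0.01, 0.25, 0, 0, 0, 0, 0, 0, 0, 0.8, 0, 0, 0, 0, 0, 0, 0.8, 0, 0, 0, 0, 0, 0, 0, 0, 0, 0, 0, 0, 0, 0, 0, 0, 0, 0])

```text
time: 37.75
tool_pos: [0.4949, -0.096, 0.0792]
ee_rot: [-0.0, 0.996, -0.085, -0.0]
ft_force: [0.4, 0.1, -1.8]
width: 0.214
grip_force: 35.0
```

```bash
python3 st.py .496 -.0957 .0425 -.1705
```

```text
t 37.75 [ 0.4949 -0.096   0.0792] yaw -0.1703 w 0.214 grip 35.0 F [ 0.4  0.1 -1.8]
now [ 0.03 -0.02  1.22]
tgt [ 0.03 -0.02  1.22]
turn z deg 0.01
```

send_rows(moves=[0.02, 0, 0.6, 0, 0, 0, 0, 0, 0, 0.4, 0, 0, 0, 0, 0, 0, 0.15, 0, 0, 0, 0, 0, 0, 0, 0, 0, 0, 0, 0, 0, 0, 0, 0, 0, 0])

```text
time: 38.25
tool_pos: [0.496, -0.096, 0.0449]
ee_rot: [0.0, 0.996, -0.085, 0.0]
ft_force: [-0.0, 0.7, -1.5]
width: 0.212
grip_force: 35.0
```

send_rows(moves=[0, 0, 0.05, 0, 0, 0, 0, 0, 0, 0, 0, 0, 0, 0, 0, 0, 0, 0, 0, 0, 0, 0, 0, 0, 0, 0, 0, 0, 0, 0, 0, 0, 0, 0, 0])

```text
time: 38.75
tool_pos: [0.4963, -0.096, 0.0435]
ee_rot: [0.0, 0.996, -0.085, 0.001]
ft_force: [1.0, 0.2, 4.7]
width: 0.214
grip_force: 35.0
```

send_rows(moves=[0, 0, 0.02, 0, 0, 0, 0, 0, 0, 0, 0, 0, 0, 0.3, 0, 0, 0, 0, 0, 0, 0.5, 0, 0, 0, 0, 0, 0, 0.5, 0, 0, 0, 0, 0, 0, 0.5])

```text
time: 39.25
tool_pos: [0.4952, -0.0956, 0.0419]
ee_rot: [-0.0, 0.996, -0.085, -0.0]
ft_force: [0.2, 0.4, 0.7]
width: 0.504
grip_force: 0.0
```

send_rows(moves=[0, 0, -0.5, 0, 0, 0, 0.5, 0, 0, -1, 0, 0, 0, 0.5, 0, 0, -1, 0, 0, 0, 0.5, 0, 0, -1, 0, 0, -5.3, 0.5, 0, 0, 0, 0, 0, -5.3, 0.5])

```text
time: 39.75
tool_pos: [0.4983, -0.0969, 0.1516]
ee_rot: [0.002, 1.0, 0.009, 0.003]
ft_force: [0.2, -1.3, -0.2]
width: 0.501
grip_force: 0.0
```

send_rows(moves=[0, 0, 0, 0, 0, 0, 0.5, 0, 0, 0, 0, 0, 0, 0.5, 0, 0, 0, 0, 0, 0, 0.5, 0, 0, 0, 0, 0, 0, 0.5, 0, 0, 0, 0, 0, 0, 0.5])

```text
time: 40.25
tool_pos: [0.4952, -0.0956, 0.1466]
ee_rot: [-0.0, 1.0, 0.007, -0.001]
ft_force: [0.1, -0.1, 0.2]
width: 0.496
grip_force: 0.0
```

```bash
python3 st.py .5125 -.3778 .02 .0145; python3 - <<'E'
from h import *
for n in("top","scene"):
    p=optics.read_camera(n); 
    for d in landmark_of(p,"shaft_red")[:2]: print(n,d["p"],unproj(p,d["pixel"],.084))
E
```

```text
t 40.25 [ 0.4952 -0.0956  0.1466] yaw 0.0143 w 0.496 grip 0.0 F [ 0.1 -0.1  0.2]
now [0.44 9.41 4.22]
tgt [0.44 9.41 4.22]
turn z deg -0.01
top 0.71 [ 0.49285789 -0.10261301  0.084     ]
scene 0.75 [ 0.4897801  -0.10077019  0.084     ]
```

send_rows(moves=[0.044, 0.94, 0, 0, 0, 0, 0.5, 0.044, 0.94, 0, 0, 0, 0, 0.5, 0.044, 0.94, 0, 0, 0, 0, 0.5, 0.044, 0.94, 0, 0, 0, 0, 0.5, 0.044, 0.94, 0, 0, 0, 0, 0.5])

```text
time: 40.95
tool_pos: [0.5043, -0.2378, 0.1472]
ee_rot: [0.0, 1.0, 0.007, 0.0]
ft_force: [0.3, 0.4, -0.1]
width: 0.506
grip_force: 0.0
```

send_rows(moves=[0.044, 0.94, 0, 0, 0, 0, 0.5, 0.044, 0.94, 0, 0, 0, 0, 0.5, 0.044, 0.94, 0, 0, 0, 0, 0.5, 0.044, 0.94, 0, 0, 0, 0, 0.5, 0.044, 0.94, 0, 0, 0, 0, 0.5])

```text
time: 41.45
tool_pos: [0.5129, -0.3787, 0.147]
ee_rot: [-0.0, 1.0, 0.007, -0.0]
ft_force: [-0.4, 0.0, -0.4]
width: 0.502
grip_force: 0.0
```

send_rows(moves=[0, 0, 0.8, 0, 0, 0, 0.5, 0, 0, 0.8, 0, 0, 0, 0.5, 0, 0, 0, 0, 0, 0, 0.5, 0, 0, 0, 0, 0, 0, 0.5, 0, 0, 0, 0, 0, 0, 0.5])

```text
time: 41.95
tool_pos: [0.5138, -0.3781, 0.1008]
ee_rot: [0.001, 1.0, 0.008, 0.001]
ft_force: [0.5, 0.1, 0.0]
width: 0.501
grip_force: 0.0
```

```bash
python3 st.py .5125 -.3778 .02 .0145
```

```text
t 41.95 [ 0.5138 -0.3781  0.1008] yaw 0.0152 w 0.501 grip 0.0 F [0.5 0.1 0. ]
now [-0.04 -0.01  2.69]
tgt [-0.04 -0.01  2.69]
turn z deg 0.04
```

send_rows(moves=[-0.03, 0, 1, 0, 0, 0, 0.5, 0, 0, 1, 0, 0, 0, 0.5, 0, 0, 0.5, 0, 0, 0, 0.5, 0, 0, 0.15, 0, 0, 0, 0.5, 0, 0, 0, 0, 0, 0, 0.5])

```text
time: 42.45
tool_pos: [0.5124, -0.3777, 0.0202]
ee_rot: [0.0, 1.0, 0.008, 0.0]
ft_force: [-0.3, 0.1, -0.3]
width: 0.502
grip_force: 0.0
```

send_rows(moves=[0, 0, 0, 0, 0, 0, 0.5, 0, 0, 0, 0, 0, 0, 0.3, 0, 0, 0, 0, 0, 0, 0, 0, 0, 0, 0, 0, 0, 0, 0, 0, 0, 0, 0, 0, 0])

```text
time: 42.95
tool_pos: [0.5123, -0.3777, 0.0203]
ee_rot: [0.0, 1.0, 0.007, 0.0]
ft_force: [-1.0, 1.3, 1.8]
width: 0.213
grip_force: 35.0
```

send_rows(moves=[0, 0, 0, 0, 0, 0, 0, 0, 0, 0, 0, 0, 0, 0, 0, 0, 0, 0, 0, 0, 0, 0, 0, 0, 0, 0, 0, 0, 0, 0, 0, 0, 0, 0, 0])

```text
time: 43.45
tool_pos: [0.5123, -0.3776, 0.0202]
ee_rot: [0.0, 1.0, 0.008, 0.0]
ft_force: [0.3, 1.4, 5.6]
width: 0.216
grip_force: 35.0
```

```bash
python3 st.py .4832 -.1706 .0438 -.1705
```

```text
t 43.45 [ 0.5123 -0.3776  0.0202] yaw 0.015 w 0.216 grip 35.0 F [0.3 1.4 5.6]
now [-0.87 -6.92 -0.79]
tgt [-2.13 -6.64 -0.79]
turn z deg 10.63
```

send_rows(moves=[0, 0, -0.3, 0, 0, 0, 0, 0, 0, -0.8, 0, 0, 0, 0, 0, 0, -1, 0, 0, 0, 0, 0, 0, -1, 0, 0, 5.3, 0, 0, 0, -1, 0, 0, 5.3, 0])

```text
time: 43.95
tool_pos: [0.5115, -0.3771, 0.1432]
ee_rot: [-0.0, 0.996, -0.087, -0.001]
ft_force: [1.0, -0.3, -2.7]
width: 0.213
grip_force: 35.0
```

send_rows(moves=[-0.3, -0.95, -0.4, 0, 0, 0, 0, -0.3, -0.95, 0, 0, 0, 0, 0, -0.3, -0.95, 0, 0, 0, 0, 0, -0.3, -0.95, 0, 0, 0, 0, 0, -0.3, -0.95, 0, 0, 0, 0, 0])

```text
time: 44.45
tool_pos: [0.491, -0.2281, 0.1543]
ee_rot: [-0.0, 0.996, -0.085, -0.001]
ft_force: [0.8, 0.2, -2.0]
width: 0.213
grip_force: 35.0
```

send_rows(moves=[-0.3, -0.95, 0, 0, 0, 0, 0, -0.3, -0.95, 0, 0, 0, 0, 0, 0, 0, 0.8, 0, 0, 0, 0, 0, 0, 0, 0, 0, 0, 0, 0, 0, 0, 0, 0, 0, 0])

```text
time: 44.95
tool_pos: [0.4832, -0.1702, 0.1305]
ee_rot: [-0.0, 0.996, -0.085, -0.001]
ft_force: [-0.9, -0.5, -2.7]
width: 0.216
grip_force: 35.0
```

send_rows(moves=[0, 0, 0, 0, 0, 0, 0, 0, 0, 0, 0, 0, 0, 0, 0, 0, 0, 0, 0, 0, 0, 0, 0, 0, 0, 0, 0, 0, 0, 0, 0, 0, 0, 0, 0])

```text
time: 45.45
tool_pos: [0.4838, -0.1705, 0.1309]
ee_rot: [0.0, 0.996, -0.085, 0.0]
ft_force: [-0.6, -0.3, -3.3]
width: 0.214
grip_force: 35.0
```

```bash
python3 st.py .4833 -.1707 .044 -.1705
```

```text
t 45.45 [ 0.4838 -0.1705  0.1309] yaw -0.1703 w 0.214 grip 35.0 F [-0.6 -0.3 -3.3]
now [-0.02  0.01  2.9 ]
tgt [-0.02  0.01  2.9 ]
turn z deg 0.01
```

send_rows(moves=[-0.02, 0.01, 0.9, 0, 0, 0, 0, 0, 0, 0.9, 0, 0, 0, 0, 0, 0, 0.6, 0, 0, 0, 0, 0, 0, 0.35, 0, 0, 0, 0, 0, 0, 0.1, 0, 0, 0, 0])

```text
time: 45.95
tool_pos: [0.4824, -0.1702, 0.0444]
ee_rot: [-0.0, 0.996, -0.085, -0.001]
ft_force: [-3.2, 0.1, 3.2]
width: 0.216
grip_force: 35.0
```

send_rows(moves=[0, 0, 0.05, 0, 0, 0, 0, 0, 0, 0, 0, 0, 0, 0, 0, 0, 0, 0, 0, 0, 0, 0, 0, 0, 0, 0, 0, 0, 0, 0, 0, 0, 0, 0, 0])

```text
time: 46.45
tool_pos: [0.4839, -0.1708, 0.0445]
ee_rot: [0.0, 0.996, -0.085, 0.001]
ft_force: [0.4, 0.0, 0.4]
width: 0.213
grip_force: 35.0
```

send_rows(moves=[0, 0, 0, 0, 0, 0, 0.3, 0, 0, 0, 0, 0, 0, 0.45, 0, 0, 0, 0, 0, 0, 0.45, 0, 0, 0, 0, 0, 0, 0.45, 0, 0, -0.5, 0, 0, 0, 0.45])

```text
time: 46.95
tool_pos: [0.4816, -0.1695, 0.0571]
ee_rot: [-0.001, 0.996, -0.085, -0.002]
ft_force: [0.1, 0.0, 0.9]
width: 0.449
grip_force: 0.0
```

send_rows(moves=[0, 0, -1, 0, 0, 0, 0.45, 0, 0, -1, 0, 0, 0, 0.45, 0, 0, -1, 0, 0, 0, 0.45, -0.7, 0.14, -1, 0, 0, 0, 0.45, -0.7, 0.14, -1, 0, 0, 0, 0.45])

```text
time: 47.45
tool_pos: [0.4398, -0.1715, 0.2098]
ee_rot: [0.0, 0.996, -0.085, -0.0]
ft_force: [0.6, -1.0, -0.2]
width: 0.45
grip_force: 0.0
```

send_rows(moves=[-0.7, 0.14, -0.8, 0, 0, 0, 0.45, -0.7, 0.14, -0.7, 0, 0, 0, 0.45, -0.7, 0.14, -0.7, 0, 0, 0, 0.45, 0, 0, 0, 0, 0, 0, 0.45, 0, 0, 0, 0, 0, 0, 0.45])

```text
time: 47.95
tool_pos: [0.3764, -0.1736, 0.2748]
ee_rot: [0.0, 0.996, -0.085, 0.001]
ft_force: [0.5, 0.3, -0.3]
width: 0.447
grip_force: 0.0
```

```bash
python3 st.py; python3 - <<'E'
from h import *
p=optics.read_camera("wrist"); t=optics.read_camera("top")
for n,c,q0 in(("sr","red",(.4942,-.0968,-.1712)),("sy","yellow",(.481,-.1713,-.1739))):
    m=blob(mask(p,c),proj(p,np.array([q0[0],q0[1],.09]))[0]); q,f=fit([(p,m)],[P+[0,0,.084] for P in sleeve()],q0); print(n,q.round(4),round(f,3),m.sum(),"before",q0)
im=np.hstack([p["img"][:240,100:400],cv2.resize(t["img"][170:275,80:340],(594,240))]); cv2.imwrite("pics/f.png",cv2.resize(im,(790,212))[:,:,::-1])
E
```

```text
t 47.95 [ 0.3764 -0.1736  0.2748] yaw -0.1709 w 0.447 grip 0.0 F [ 0.5  0.3 -0.3]
sr [ 0.494  -0.0969 -0.175 ] 0.115 913 before (0.4942, -0.0968, -0.1712)
sy [ 0.4815 -0.1717 -0.178 ] 0.144 861 before (0.481, -0.1713, -0.1739)
```

View pics/f.png

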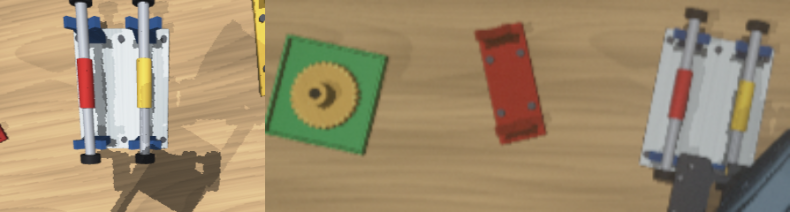

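Both shafts are back within 1 mm of where they lay: red at (85,83) and yellow at (144,83). The gear is flat in the middle of the tray (325,95), and both rests are empty. Handing in.

```bash
python3 -c "
from bench import env; print(env.sign_off())"
```

```text
the job is handed in; nothing more can be done
None
```

The job is handed in at 48 s: both shafts were parked first, the gear now lies flat in the middle of the green tray, and each shaft is back in its own saddles within about 1 mm of where it lay.

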